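# Put the piled-up slide supplies back in their trays

### The job

The slide-making supplies have been left in one pile on the bench. Take the pile apart from the top down and put each thing straight into the shallow dark-floored tray made for it: the little cover-glass carton into the small square tray, the petri dish into the round one, the blue-lidded slide carton into the middle rectangular one and the flat white slide case into the longest, each the right way up and lying flat on the tray's floor inside the rim. Keep the dish level while you carry it, and leave the vial and the little bottle standing where they are.

Things in the scene. Friction and masses are not known exactly. Their poses are not given: they have to be found in the camera images.
- slide_case: loose flat white plastic slide case, closed, 120 (its x) x 64 (its y) x 18 (z), 140 g, a small grey latch on one end; bottom of the pile. Origin: centre of its underside, z up (sizes in mm).
- slide_carton: loose carton of microscope slides with a blue lid that does not come off, 86 (its x) x 62 (its y) x 36 (z), 120 g; lies on the slide case. The lid, z 22 to 36 of the height, is the full 62 wide, the body below it 58. Origin: centre of its underside, z up (sizes in mm).
- dish: loose closed round petri dish, 60 in diameter, 16 high, 22 g; its lid does not come off; lies on the blue carton. Origin: centre of its underside, z up (sizes in mm).
- cover_box: loose little carton of cover glasses, pale blue lid on a cream body, 26 (its x) x 30 (its y) x 21 (z), 30 g; lies on the petri dish. Origin: centre of its underside, z up (sizes in mm).
- case_tray: fixed shallow tray with a dark rubber floor and a thin white rim, the longest of the four: pocket 136 (its x) x 80 (its y), for the white slide case. Floor 3 above the worktop, rim 7 above the worktop, rim 3 thick. Origin: centre of its underside, on the worktop (sizes in mm).
- carton_tray: fixed shallow tray with a dark rubber floor and a thin white rim, rectangular, middle size: pocket 101 (its x) x 78 (its y), for the blue-lidded slide carton. Floor 3, rim 7 above the worktop, rim 3 thick. Origin: centre of its underside (sizes in mm).
- dish_tray: fixed shallow round tray with a dark rubber floor and a thin white rim: pocket 76 in diameter, for the petri dish. Floor 3, rim 7 above the worktop, rim 3 thick. Origin: centre of its underside (sizes in mm).
- cover_tray: fixed shallow tray with a dark rubber floor and a thin white rim, small and square: pocket 46 x 46, for the little carton of cover glasses (either way round). Floor 3, rim 7 above the worktop, rim 3 thick. Origin: centre of its underside (sizes in mm).
- vial: bystander: loose upright screw-cap vial with black cap, 22 in diameter, 56 high, standing among the trays near the front edge; not to be moved. Origin: centre of its underside (sizes in mm).
- oil_bottle: bystander: loose upright small bottle with black cap, 24 in diameter, 63 high, standing behind the trays; not to be moved. Origin: centre of its underside (sizes in mm).
There are look-alikes about, which are no part of the job. What is shaped like the dish but purple or turquoise is not meant.

How it is judged:
On the way, in this order (a step that is already met when the one before it is completed fails the run):
1. the little carton of cover glasses lies flat in the small square tray (horizontal distance between cover_box and cover_tray below 0.013 m and z of cover_box in the frame of cover_tray between 0 and 0.006 m and angle between cover_box's own z axis and vertical below 0.06 rad and linear speed of cover_box below 0.02 m/s), for 0.2 s.
2. the petri dish lies flat in the round tray (horizontal distance between dish and dish_tray below 0.013 m and z of dish in the frame of dish_tray between 0 and 0.006 m and angle between dish's own z axis and vertical below 0.06 rad and linear speed of dish below 0.02 m/s), for 0.2 s.
3. the blue-lidded slide carton lies flat in the middle rectangular tray (horizontal distance between slide_carton and carton_tray below 0.013 m and z of slide_carton in the frame of carton_tray between 0 and 0.006 m and angle between slide_carton's own z axis and vertical below 0.06 rad and linear speed of slide_carton below 0.02 m/s), for 0.2 s.
4. the white slide case lies flat in the longest tray (horizontal distance between slide_case and case_tray below 0.013 m and z of slide_case in the frame of case_tray between 0 and 0.006 m and angle between slide_case's own z axis and vertical below 0.06 rad and linear speed of slide_case below 0.02 m/s), for 0.2 s.
At the end, for the whole second after the job is handed in: All four things lie at rest and upright (within 0.06 rad) on the floors of their own trays (underside less than 6 mm above the worktop, the floor being at 3), each within 13 mm of its tray's centre, released (all of step 1 and all of step 2 and all of step 3 and all of step 4); the robot touches nothing.
It fails at once if the petri dish is tilted more than 0.5 rad (angle between dish's own z axis and vertical above 0.5 rad).
It fails at once if the vial is pushed more than 20 mm away or knocked over (distance of vial from where it was at the start of the episode above 0.02 m or angle between vial's own z axis and vertical above 0.5 rad).
It fails at once if the little bottle is pushed more than 20 mm away or knocked over (distance of oil_bottle from where it was at the start of the episode above 0.02 m or angle between oil_bottle's own z axis and vertical above 0.5 rad).
It also fails if it takes over 120 s, if anything falls off the work surface, if the arm or the gripper's body presses on something with over 40 N, if the wrist force passes 120 N, or if a joint passes its speed limit or range.

### The arm

A 7-joint arm with a two-finger parallel gripper is mounted at the origin on a cart in front of the work surface, level with it; the furniture and walls round the work are solid. World frame = base frame: x ahead of the robot, y to its left, z up, the work surface at z = 0. Lengths are in m, angles in rad, forces in N, time in s.
With the tool pointing down it reaches from about 0.4 to 0.875 m from the base axis. Payload 19.3 kg.
Tool frame: the origin (TCP) lies on the centre line of the jaws, within the pads' length; the fingertips stand 8 mm ahead of it and the grasp point (between the pads) lies 11 mm behind it (bot.tip_extent is the distance from the TCP to the fingertips, in m); x points along the fingers, y is the direction in which the jaws open and shut, and the axes are right-handed (so a half turn about x gives the same grasp; the last joint's range is limited). The gripper opens to 85 mm and grips with 20 to 120 N. Pads are 22 mm wide; open, the fingers measure 114 mm over their backs; the gripper's body (76 mm by 85 mm) begins 54 mm behind the grasp point. The pads swing forward as they close: fully open they stand 13 mm farther back than shut.
Start: joints at [1.209, 0.521, -0.036, 1.599, 0.021, 1.021, -0.113], TCP at [0.18, -0.599, 0.239] pointing down, gripper open.
Joint ranges: [-2.91, 2.91], [-0.3, 2.13], [-1.5, 1.42], [0.17, 2.43], [-1.26, 4.41], [0.16, 1.93], [-2.52, 2.52]. Speed limits (rad/s): [1.89, 1.89, 2.39, 2.39, 3.01, 3.01, 3.01].

### API

Orientations are given as [roll, pitch, yaw] about the fixed x, y, z axes, in that order (R = Rz(yaw) Ry(pitch) Rx(roll)).
In Python, from workcell import sensors, imaging, order, bot gives the robot as it stands.
- The arm moves only by the tool arm_command, never from a script. Its argument "commands" is a list of rows, each an object of numbers: "dx", "dy", "dz": the shift along the tool's x, y, z in cm; "twist": the turn about the tool's x in rad. A call has 1 to 12 rows; each row is the pose to reach, as a shift and turn from the pose measured when the call began, along the tool's axes at that moment; what a row does not reach only later rows make up. A row lasts 1/12 s, in which the tool goes at most 41.7 mm and 7.16 degrees, less where a joint would pass 70% of its speed; a pose out of reach is approached as far as the arm can. A call with a gripper value outside its range is refused whole. "grip" is the closure, from -1 (fully open) to 1 (shut), set as the call begins (left out, the last holds). The fingers move at their own pace and stop on an object; "squeeze" is the grip in N (left out, the last holds). Time passes only in rows, so rows that repeat a pose let the fingers close. It gives the time, the measured TCP pose, the force and the opening at its end, in the units of the state.
- sensors.observe(): the state, without advancing time (a new reading comes with each control period).
- imaging.grab_frame(name): name is "scene" or "top"; returns the picture (480x640x3 uint8, red, green, blue); there is no depth.
- imaging.camera_info(name): a dict with "fx", "fy", "cx", "cy" (pixels), "origin" and "attitude" of the camera in the world. Camera axes: x right, y down, z forward; pixel columns grow to the right and rows downward; lengths in m; the calibration is good to about 2 mm. A picture is of the moment at which its call begins. camera_info takes no time and is no camera call.
- order.job_done(): hands the job in, once; it reports no verdict.
The state is a dict: "clock": time; "qpos": joint angles; "qd": joint speeds; "joint_efforts": joint torques, N m; "position": TCP position; "tool_rot": TCP orientation; "force": force on the tool from outside, world axes, zero at the start; "moment": the same for the moment, N m; "grip_width": finger opening in m.
Only numpy, scipy, OpenCV 4.12 (cv2) and the standard library are available. Lean on these libraries where they do the work, as an engineer would, in place of code of your own. Each camera call takes 0.05 s, during which the arm holds its last target.

## Working session

There is one attempt and no reset: what is moved stays moved. The work goes in short steps, Python scripts to look and compute and a tool call to move; the robot and the scene stay as the last step left them, time stands still between calls to the robot, and variables do not carry over. Pictures are saved under pics/ and viewed, and the job is handed in when it is done.

Besides the shell and the picture viewer there is one more tool, called after "Emit:" as name(argument=value, ...) on one line, values as JSON. arm_command: Moves the arm, as the interface text tells. Its arguments: {"type":"object","properties":{"commands":{"type":"array"},"grip":{"type":"number"},"squeeze":{"type":"number"}},"required":["commands"]}

```bash
mkdir -p pics; ls; python3 - <<'E'
from workcell import sensors, imaging, order, bot
import cv2
s=sensors.observe(); print(s)
print([a for a in dir(bot) if a[0]!='_'])
for n in ("scene","top"):
    print(n,imaging.camera_info(n))
    cv2.imwrite(f'pics/{n}0.png',imaging.grab_frame(n)[:,:,::-1])
E
```

```text
pics
{'clock': 0.0, 'qpos': array([ 1.2087966 ,  0.52202969, -0.0363618 ,  1.59994737,  0.02117101,
        1.02110496, -0.11282078]), 'qd': array([-0.00116658,  0.00036307, -0.00083763,  0.00085755, -0.00023263,
       -0.00023746, -0.00017289]), 'joint_efforts': array([ 4.03877028e-03, -9.27099109e+01,  1.97998345e+00, -3.69939387e+01,
        1.76562817e-02,  7.72540108e-03, -5.91421849e-05]), 'position': array([ 0.17970445, -0.59829091,  0.23873727]), 'tool_rot': array([-1.53836145,  1.56969008,  1.89501375]), 'force': array([ 0.05038921, -0.59183395, -0.69645798]), 'moment': array([-0.03303264,  0.00148565, -0.04565231]), 'grip_width': 0.08589304079398642}
['IKError', 'tip_extent']
scene {'fx': 566.025963360677, 'fy': 566.025963360677, 'cx': 311.794273752336, 'cy': 241.35911786569116, 'origin': array([0.24049651, 0.87356987, 0.78527158]), 'attitude': array([-2.34350385, -0.01809134, -2.68161043])}
top {'fx': 443.3455820913558, 'fy': 443.3455820913558, 'cx': 329.2343494673684, 'cy': 235.0383001743028, 'origin': array([0.40434238, 0.19061775, 0.89752528]), 'attitude': array([-2.97312338,  0.04175047, -1.55334027])}
```

View pics/scene0.png

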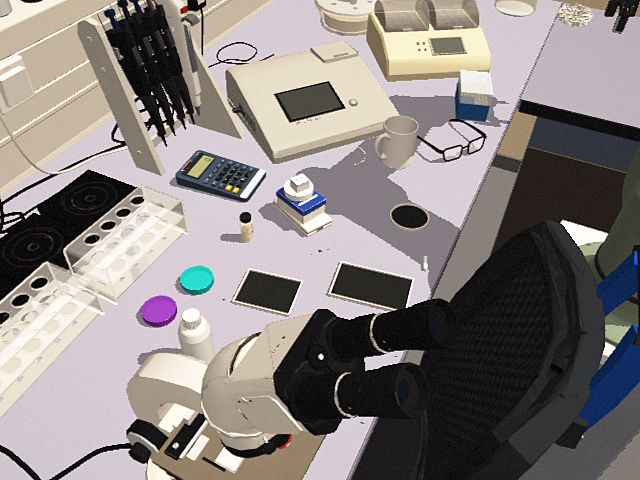

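View pics/top0.png

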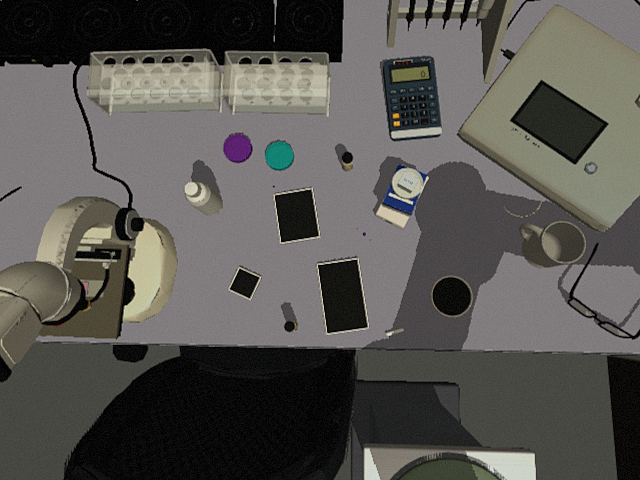

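The top view shows the pile near (403,195), and the trays: carton (297,215), case (343,295), cover (245,282) and dish (452,296). The vial is at (290,325) and the bottle at (347,160).

Could be mistaken:
- **Dish:** purple disc (237,148), turquoise disc (279,155), clear/white disc on the pile (408,182). I choose the one on the pile.
- **Carton:** blue/white box at scene (473,95), or the blue lid under the dish at top (403,193). I choose the one in the pile.
- **Round tray:** the dark disc at top (452,296), as against the mug opening at (565,242). I choose the dark disc.

```bash
cat > h.py <<'E'
import numpy as np, cv2
from scipy.spatial.transform import Rotation as R
from workcell import sensors, imaging, order, bot
def cam(n):
    c=imaging.camera_info(n); return c,R.from_euler('xyz',c['attitude']).as_matrix()
def ray(n,uv,z):
    c,M=cam(n); uv=np.atleast_2d(np.array(uv,float))
    d=np.c_[(uv[:,0]-c['cx'])/c['fx'],(uv[:,1]-c['cy'])/c['fy'],np.ones(len(uv))]@M.T
    o=np.array(c['origin']); t=(z-o[2])/d[:,2]; return (o+d*t[:,None])[:,:2]
def proj(n,P):
    c,M=cam(n); p=(np.atleast_2d(P)-np.array(c['origin']))@M
    return np.c_[c['fx']*p[:,0]/p[:,2]+c['cx'],c['fy']*p[:,1]/p[:,2]+c['cy']]
def crop(n,u,v,w,h,k,name,img=None):
    f=imaging.grab_frame(n) if img is None else img
    a=f[max(0,v-h):v+h,max(0,u-w):u+w]; cv2.imwrite('pics/'+name,cv2.resize(a[:,:,::-1],None,fx=k,fy=k,interpolation=cv2.INTER_CUBIC)); return f
def rect(pts):
    (c,s,a)=cv2.minAreaRect((np.array(pts)*1000).astype(np.float32)); return np.round(c,1),np.round(s,1),round(a,1)
E
python3 - <<'E'
from h import *
t=cv2.imread('pics/top0.png')[:,:,::-1]; s=cv2.imread('pics/scene0.png')[:,:,::-1]
crop('top',403,195,40,40,9,'ct.png',t); crop('scene',303,203,45,40,9,'cs.png',s)
g=t.max(2)
for nm,(u,v) in dict(carton=(297,215),case=(343,295),cover=(245,282),dish=(452,296)).items():
    m=(g<60).astype(np.uint8); n,l=cv2.connectedComponents(m); k=(l==l[v,u]).astype(np.uint8)
    c=max(cv2.findContours(k,cv2.RETR_EXTERNAL,cv2.CHAIN_APPROX_NONE)[0],key=len)[:,0]
    print(nm,k.sum(),rect(ray('top',c,.003)))
for nm,(u,v) in dict(vialcap=(290,326),oilcap=(347,157)).items():
    k=(l==l[v,u]); c=np.argwhere(k)[:,::-1]; print(nm,k.sum(),ray('top',c.mean(0),.06))
E
```

```text
carton 1736 (array([597. , 300.4]), array([99.2, 76.6]), 10.1)
case 2685 (array([433.7, 203.3]), array([134.9,  78.7]), 9.1)
cover 479 (array([455.8, 401.7]), array([44. , 44.7]), 66.8)
dish 1143 (array([437.2, -13.7]), array([72.5, 73.1]), 88.8)
vialcap 89 [[0.37402502 0.29989649]]
oilcap 99 [[0.70278878 0.19620035]]
```

View pics/ct.png

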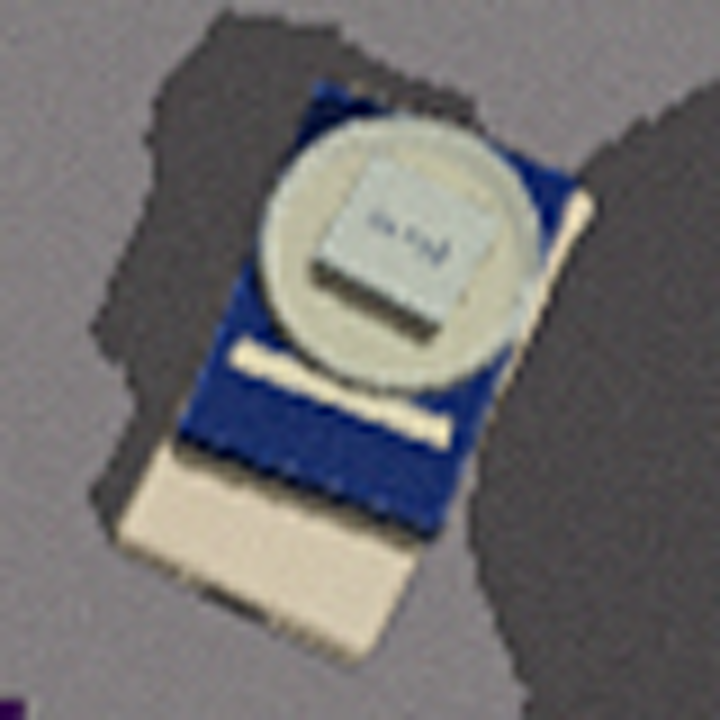

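View pics/cs.png

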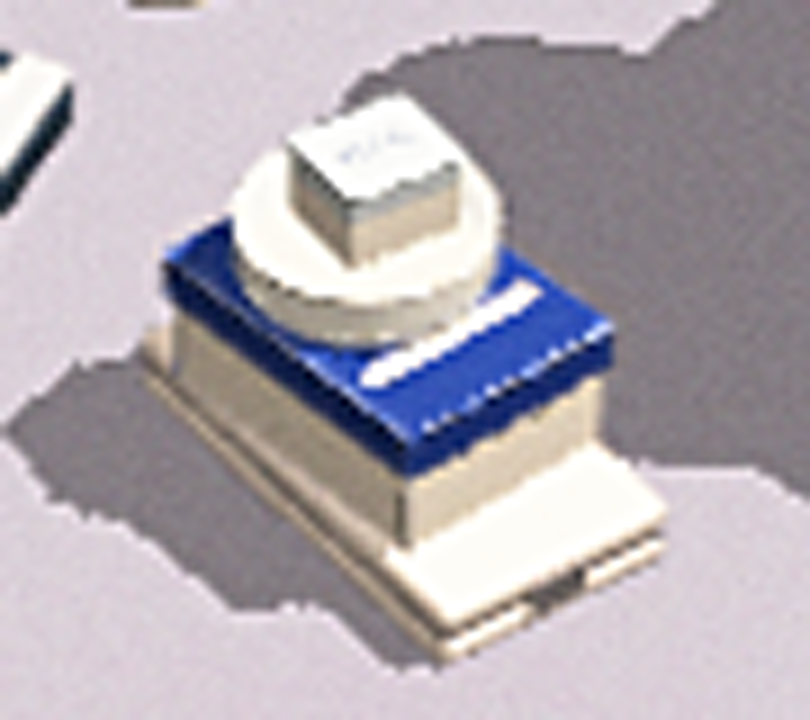

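```bash
python3 - <<'E'
from h import *
T=lambda L:(np.array(L)+.5)/9-.5+[363,155]
S=lambda L:(np.array(L)+.5)/9-.5+[258,163]
def pr(n,P): 
    e=np.diff(np.r_[P,P[:1]],axis=0); print(n,'mean',(P.mean(0)*1000).round(1),'len',(np.linalg.norm(e,axis=1)*1000).round(1),'ang',np.degrees(np.arctan2(e[:,1],e[:,0])).round(1))
pr('cov top',ray('top',T([(370,155),(497,207),(443,320),(318,258)]),.091))
pr('cov scene',ray('scene',S([(287,150),(400,95),(460,165),(350,212)]),.091))
pr('lid top',ray('top',T([(320,82),(588,188),(437,535),(178,440)]),.054))
pr('lid sc',ray('scene',S([(165,263),(410,465),(612,335)]),.054))
pr('case top',ray('top',T([(590,200),(360,650),(120,535)]),.018))
pr('case sc',ray('scene',S([(145,360),(440,635),(665,515)]),.018))
# dish ellipse top rim z .07
pr('dish top',ray('top',T([(258,240),(403,115),(545,250),(395,388)]),.07))
pr('dish sc',ray('scene',S([(232,225),(498,235)]),.066))
E
```

```text
cov top mean [645.8  81.4] len [28.4 26.9 28.8 24.9] ang [-113.1  154.7   62.8  -26.2]
cov scene mean [645.   85.1] len [31.9 28.2 29.2 25.7] ang [-114.   144.9   61.8  -29.9]
lid top mean [640.   82.2] len [62.5 84.5 59.  86.6] ang [-112.4  156.5   69.6  -21.1]
lid sc mean [630.3 103.7] len [ 87.7  62.9 103.1] ang [ 156.  -108.6   13.5]
case top mean [615.1  83.2] len [117.   59.2 132.1] ang [153.1  64.2 -53.5]
case sc mean [622.2 109.6] len [114.4  64.4 129.8] ang [ 153.4 -115.     3.1]
dish top mean [649.2  80. ] len [41.8 42.1 44.2 43.3] ang [ -48.1 -135.1  133.5   41.6]
dish sc mean [649.1  81.7] len [59.6 59.6] ang [-155.8   24.2]
```

The crops confirm the pile: pale cover box on a clear/white dish, on the blue-lidded carton, on the white case. The measured sizes match those given. Next I'll write a move calculator.

```bash
cat >> h.py <<'E'
def st():
    s=sensors.observe(); M=R.from_euler('xyz',s['tool_rot']).as_matrix()
    y=M[:,1]; return s,M,np.degrees(np.arctan2(y[1],y[0]))
def go(x,y,z,yaw=None):
    s,M,jy=st(); d=M.T@(np.array([x,y,z])-s['position'])*100
    out=f"t={s['clock']:.2f} pos={np.round(s['position']*1000,1)} tilt={np.degrees(np.arccos(-M[2,0])):.2f} jaw={jy:.1f} q7={s['qpos'][6]:.2f} w={s['grip_width']*1000:.1f} F={np.round(s['force'],1)}\n -> dx,dy,dz={np.round(d,2)}"
    if yaw is not None:
        # twist about tool x (down) : sign from M
        dy=(yaw-jy+90)%180-90; out+=f" twist={np.radians(dy)*np.sign(M[2,0]):.3f}  (other {np.radians(dy-180*np.sign(dy))*np.sign(M[2,0]):.3f})"
    print(out)
E
python3 - <<'E'
from h import *
print(bot.tip_extent); s,M,j=st(); print(M.round(3))
go(.646,.082,.24,64)
E
```

```text
0.008
[[-0.     0.288 -0.958]
 [ 0.001 -0.958 -0.288]
 [-1.    -0.001  0.   ]]
t=0.10 pos=[ 179.7 -598.3  238.8] tilt=0.06 jaw=-73.3 q7=-0.11 w=85.5 F=[ 0.5  0.  -0.3]
 -> dx,dy,dz=[ -0.07 -51.74 -64.23] twist=0.746  (other -2.396)
```

Emit:
arm_command(commands=[{"dx":-1,"dy":-2.5,"dz":-3,"twist":-0.12},{"dx":-1,"dy":-5,"dz":-6.2,"twist":-0.24},{"dx":-1,"dy":-7.5,"dz":-9.3,"twist":-0.36},{"dx":-1,"dy":-10,"dz":-12.4,"twist":-0.48},{"dx":-1,"dy":-12.5,"dz":-15.5,"twist":-0.6},{"dx":-1,"dy":-15,"dz":-18.6,"twist":-0.72},{"dx":-1,"dy":-17.5,"dz":-21.7,"twist":-0.84},{"dx":-1,"dy":-20,"dz":-24.8,"twist":-0.96},{"dx":-1,"dy":-22.5,"dz":-27.9,"twist":-1.08},{"dx":-1,"dy":-25,"dz":-31,"twist":-1.2},{"dx":-1,"dy":-27.5,"dz":-34.1,"twist":-1.32},{"dx":-1,"dy":-30,"dz":-37.2,"twist":-1.44}], grip=-1, squeeze=25)

```text
clock: 1.1
position: [0.4502, -0.2023, 0.2491]
tool_rot: [-2.837, 1.57, 2.042]
force: [1.4, -1.4, 0.3]
grip_width: 0.0855
```

```bash
python3 -c "
from h import *
go(.646,.082,.2,64)"
```

```text
t=1.10 pos=[ 450.2 -202.3  249.1] tilt=0.05 jaw=9.5 q7=0.27 w=85.5 F=[ 1.4 -1.4  0.3]
 -> dx,dy,dz=[  4.92  24.02 -24.78] twist=-0.950  (other 2.191)
```

Emit:
arm_command(commands=[{"dx":0,"dy":2.4,"dz":-2.5,"twist":-0.1},{"dx":0,"dy":4.8,"dz":-5,"twist":-0.2},{"dx":0,"dy":7.2,"dz":-7.5,"twist":-0.3},{"dx":1,"dy":9.6,"dz":-10,"twist":-0.4},{"dx":1,"dy":12,"dz":-12.4,"twist":-0.5},{"dx":2,"dy":14.4,"dz":-14.9,"twist":-0.6},{"dx":3,"dy":16.8,"dz":-17.4,"twist":-0.7},{"dx":4,"dy":19.2,"dz":-19.9,"twist":-0.8},{"dx":4.9,"dy":21.6,"dz":-22.3,"twist":-0.87},{"dx":4.9,"dy":24,"dz":-24.8,"twist":-0.95},{"dx":4.9,"dy":24,"dz":-24.8,"twist":-0.95},{"dx":4.9,"dy":24,"dz":-24.8,"twist":-0.95}])

```text
clock: 2.1
position: [0.6457, 0.0843, 0.1993]
tool_rot: [2.774, 1.568, 2.322]
force: [-0.1, -0.0, -0.5]
grip_width: 0.0857
```

```bash
python3 -c "
from h import *
go(.646,.0825,.082,64)
crop('scene',303,180,80,60,5,'s1.png')"
```

```text
t=2.10 pos=[645.7  84.3 199.3] tilt=0.15 jaw=64.1 q7=0.52 w=85.7 F=[-0.1 -0.  -0.5]
 -> dx,dy,dz=[11.73 -0.16  0.13] twist=0.003  (other -3.139)
```

View pics/s1.png

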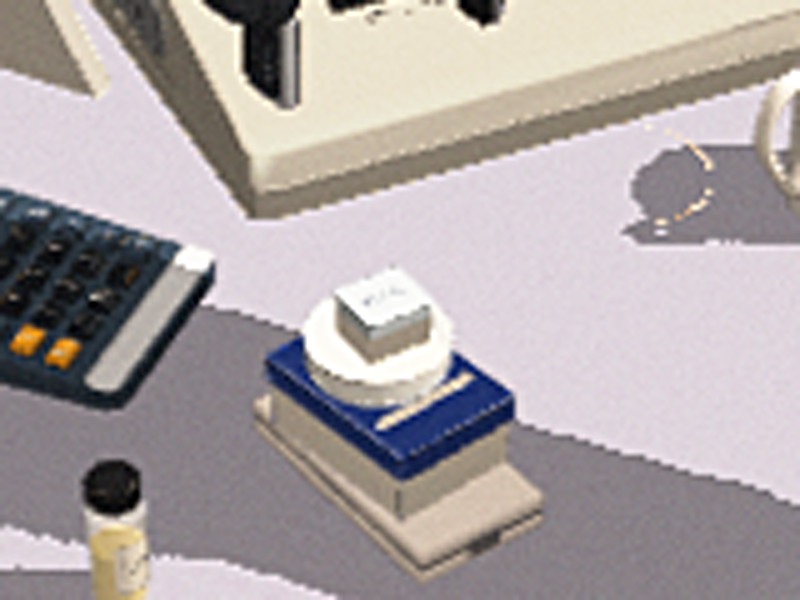

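```bash
python3 -c "
from h import *
a=np.radians(64)
for s in(1,-1):
  for o in (45,57):
    for z in (.191,.2,.21): print(s,o,z,proj('scene',[.6457+s*o/1e3*np.cos(a),.0843+s*o/1e3*np.sin(a),z]).round(1))"
```

```text
1 45 0.191 [[279.3 145. ]]
1 45 0.2 [[279.2 140.9]]
1 45 0.21 [[279.1 136.2]]
1 57 0.191 [[273.9 147.3]]
1 57 0.2 [[273.8 143.1]]
1 57 0.21 [[273.6 138.4]]
-1 45 0.191 [[318.2 128.8]]
-1 45 0.2 [[318.4 124.7]]
-1 45 0.21 [[318.5 120.1]]
-1 57 0.191 [[323.2 126.8]]
-1 57 0.2 [[323.4 122.7]]
-1 57 0.21 [[323.5 118.1]]
```

The finger tip seen at scene (280,141) puts the open tips about 3 mm above the TCP, which agrees with the stated swing. Descending to the cover box.

Emit:
arm_command(commands=[{"dx":3,"dy":-0.16,"dz":0.13},{"dx":6,"dy":-0.16,"dz":0.13},{"dx":9,"dy":-0.16,"dz":0.13},{"dx":10.5,"dy":-0.16,"dz":0.13},{"dx":11.5,"dy":-0.16,"dz":0.13},{"dx":12,"dy":-0.16,"dz":0.13},{"dx":12,"dy":-0.16,"dz":0.13}])

```text
validation failed for argument at $.co...
```

```bash
python3 -c "
from h import *
go(.646,.0825,.079,64)
crop('scene',303,190,60,45,6,'s2.png')"
```

```text
t=2.15 pos=[645.5  82.5 199.5] tilt=0.10 jaw=64.0 q7=0.52 w=85.3 F=[-0.1  0.  -0. ]
 -> dx,dy,dz=[12.05  0.02  0.07] twist=0.000  (other -3.142)
```

View pics/s2.png

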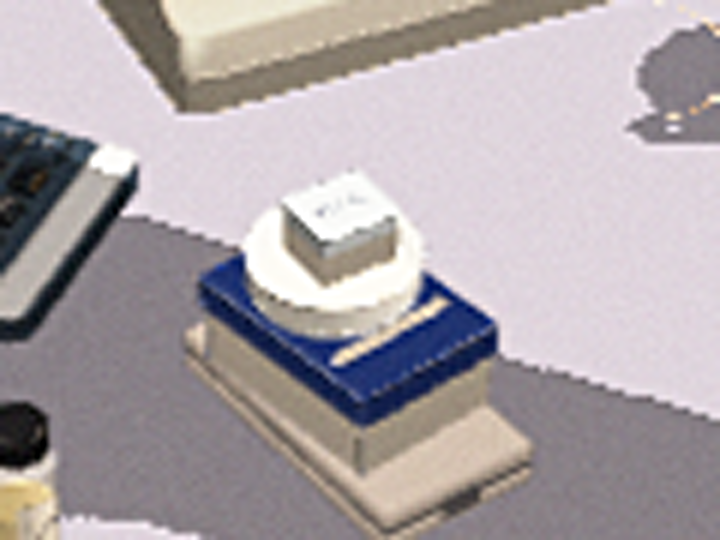

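Emit:
arm_command(commands=[{"dx":3,"dy":0,"dz":0,"twist":0},{"dx":6,"dy":0,"dz":0,"twist":0},{"dx":9,"dy":0,"dz":0,"twist":0},{"dx":10.5,"dy":0,"dz":0,"twist":0},{"dx":11.5,"dy":0,"dz":0,"twist":0},{"dx":12,"dy":0,"dz":0,"twist":0},{"dx":12,"dy":0,"dz":0,"twist":0}])

```text
clock: 2.78
position: [0.6454, 0.0813, 0.08]
tool_rot: [-2.76, 1.57, 3.068]
force: [0.1, 0.1, 0.9]
grip_width: 0.0855
```

```bash
python3 -c "
from h import *
go(.646,.0825,.079,64)
crop('scene',303,190,60,45,6,'s3.png')"
```

```text
t=2.78 pos=[645.4  81.3  80. ] tilt=0.06 jaw=63.9 q7=0.44 w=85.5 F=[0.1 0.1 0.9]
 -> dx,dy,dz=[ 0.1   0.14 -0.  ] twist=-0.002  (other 3.140)
```

View pics/s3.png

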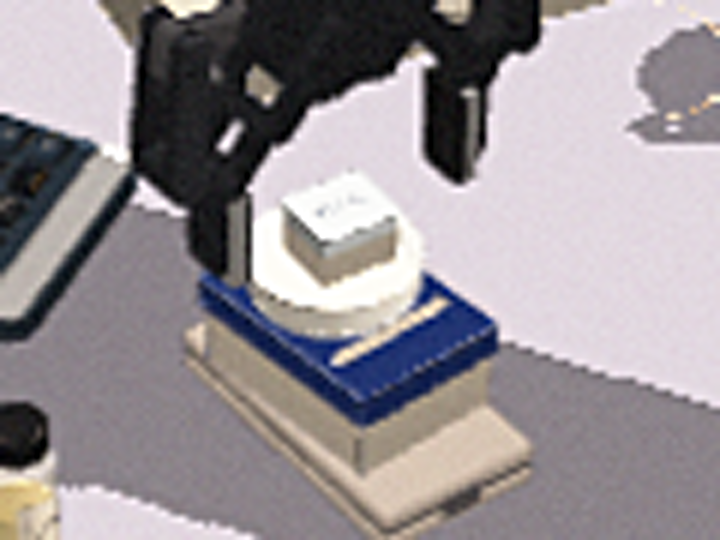

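The jaws straddle the little carton evenly, with fingers at crop (235,240) and (455,140). Closing.

Emit:
arm_command(commands=[{"dx":0.1,"dy":0.1,"dz":0,"twist":0},{"dx":0.1,"dy":0.1,"dz":0,"twist":0},{"dx":0.1,"dy":0.1,"dz":0,"twist":0},{"dx":0.1,"dy":0.1,"dz":0,"twist":0},{"dx":0.1,"dy":0.1,"dz":0,"twist":0},{"dx":0.1,"dy":0.1,"dz":0,"twist":0},{"dx":0.1,"dy":0.1,"dz":0,"twist":0},{"dx":0.1,"dy":0.1,"dz":0,"twist":0}], grip=1, squeeze=25)

```text
clock: 3.5
position: [0.6464, 0.0823, 0.0803]
tool_rot: [0.903, 1.57, 0.448]
force: [-1.7, -0.8, 6.3]
grip_width: 0.0295
```

```bash
python3 -c "
from h import *
go(.646,.0825,.079,64)
crop('scene',303,190,60,45,6,'s4.png')"
```

```text
t=3.50 pos=[646.4  82.3  80.3] tilt=0.03 jaw=63.9 q7=0.44 w=29.5 F=[-1.7 -0.8  6.3]
 -> dx,dy,dz=[ 0.13 -0.   -0.05] twist=-0.002  (other 3.140)
```

View pics/s4.png

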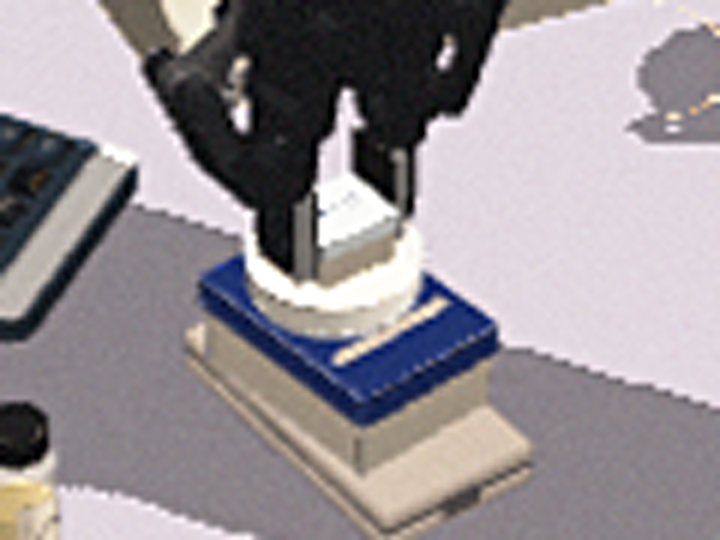

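Gripped at 29.5 mm, but the upward 6 N suggests the tips touch the dish. At this depth they would also hit the tray rim, so I'll open a little and regrip 5 mm higher.

Emit:
arm_command(commands=[{"dx":0,"dy":0,"dz":0,"twist":0},{"dx":0,"dy":0,"dz":0,"twist":0},{"dx":0,"dy":0,"dz":0,"twist":0},{"dx":-0.3,"dy":0,"dz":0,"twist":0},{"dx":-0.5,"dy":0,"dz":0,"twist":0},{"dx":-0.5,"dy":0,"dz":0,"twist":0}], grip=-0.05)

```text
clock: 4.05
position: [0.6467, 0.0825, 0.0858]
tool_rot: [0.881, 1.57, 0.426]
force: [-0.9, 0.2, -0.0]
grip_width: 0.0447
```

Emit:
arm_command(commands=[{"dx":0,"dy":0,"dz":0,"twist":0},{"dx":0,"dy":0,"dz":0,"twist":0},{"dx":0,"dy":0,"dz":0,"twist":0},{"dx":0,"dy":0,"dz":0,"twist":0},{"dx":0,"dy":0,"dz":0,"twist":0},{"dx":0,"dy":0,"dz":0,"twist":0}], grip=1, squeeze=25)

```text
clock: 4.55
position: [0.6469, 0.0825, 0.0862]
tool_rot: [0.707, 1.569, 0.251]
force: [-0.4, -1.1, 5.3]
grip_width: 0.0292
```

```bash
python3 -c "
from h import *
go(.456,.402,.16,66.8)
crop('scene',303,190,60,45,6,'s5.png')"
```

```text
t=4.55 pos=[646.9  82.5  86.2] tilt=0.09 jaw=63.9 q7=0.44 w=29.2 F=[-0.4 -1.1  5.3]
 -> dx,dy,dz=[ -7.4   20.3  -31.19] twist=-0.051  (other 3.091)
```

View pics/s5.png

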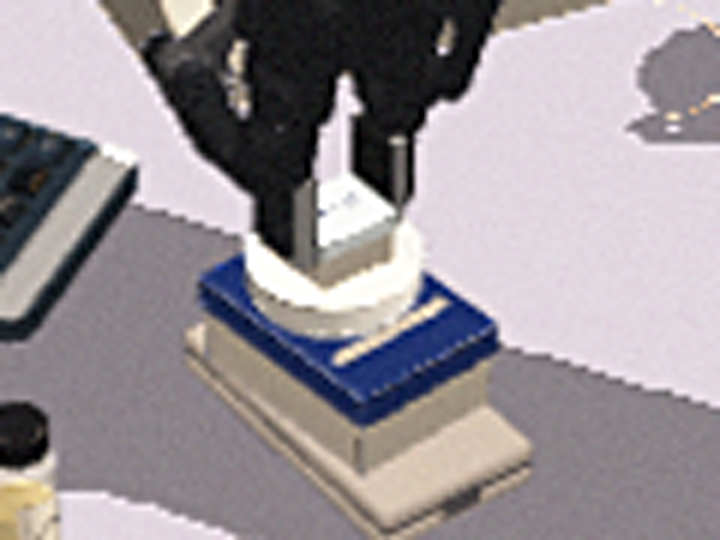

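Emit:
arm_command(commands=[{"dx":-1.5,"dy":0,"dz":0,"twist":0},{"dx":-4,"dy":0,"dz":0,"twist":0},{"dx":-7,"dy":1,"dz":-1.5,"twist":0},{"dx":-7.4,"dy":3,"dz":-4.6,"twist":0},{"dx":-7.4,"dy":5,"dz":-7.7,"twist":-0.02},{"dx":-7.4,"dy":7,"dz":-10.8,"twist":-0.03},{"dx":-7.4,"dy":9,"dz":-13.9,"twist":-0.05},{"dx":-7.4,"dy":11,"dz":-17,"twist":-0.05},{"dx":-7.4,"dy":13,"dz":-20.1,"twist":-0.05},{"dx":-7.4,"dy":15,"dz":-23.2,"twist":-0.05},{"dx":-7.4,"dy":17,"dz":-26.3,"twist":-0.05},{"dx":-7.4,"dy":18.5,"dz":-28.6,"twist":-0.05}])

```text
clock: 5.6
position: [0.4691, 0.3773, 0.1613]
tool_rot: [1.188, 1.568, 0.784]
force: [0.7, 1.3, -1.0]
grip_width: 0.0295
```

```bash
python3 -c "
from h import *
go(.456,.402,.05,66.8)
crop('top',400,200,80,60,5,'t6.png')"
```

```text
t=5.60 pos=[469.1 377.3 161.3] tilt=0.13 jaw=66.9 q7=-0.05 w=29.5 F=[ 0.7  1.3 -1. ]
 -> dx,dy,dz=[11.13  1.73 -2.19] twist=0.001  (other -3.140)
```

View pics/t6.png

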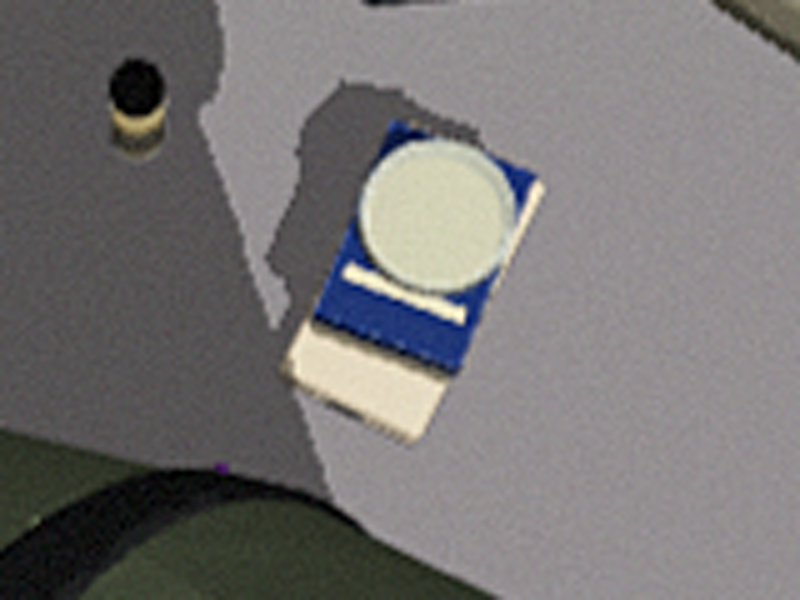

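The cover box is lifted; the dish is still level on the lid at crop (437,215).

Emit:
arm_command(commands=[{"dx":1,"dy":1,"dz":-1.2,"twist":0},{"dx":4,"dy":1.7,"dz":-2.2,"twist":0},{"dx":7,"dy":1.7,"dz":-2.2,"twist":0},{"dx":9.5,"dy":1.7,"dz":-2.2,"twist":0},{"dx":11,"dy":1.7,"dz":-2.2,"twist":0},{"dx":11.1,"dy":1.7,"dz":-2.2,"twist":0},{"dx":11.1,"dy":1.7,"dz":-2.2,"twist":0},{"dx":11.1,"dy":1.7,"dz":-2.2,"twist":0}])

```text
clock: 6.32
position: [0.453, 0.4071, 0.0523]
tool_rot: [1.684, 1.565, 1.285]
force: [0.3, -0.1, -0.5]
grip_width: 0.0296
```

```bash
python3 -c "
from h import *
go(.456,.402,.0195,66.8)
crop('top',245,280,80,60,5,'t7.png')"
```

```text
t=6.32 pos=[453.  407.1  52.3] tilt=0.34 jaw=67.1 q7=-0.19 w=29.6 F=[ 0.3 -0.1 -0.5]
 -> dx,dy,dz=[ 3.28 -0.37  0.48] twist=0.006  (other -3.136)
```

View pics/t7.png

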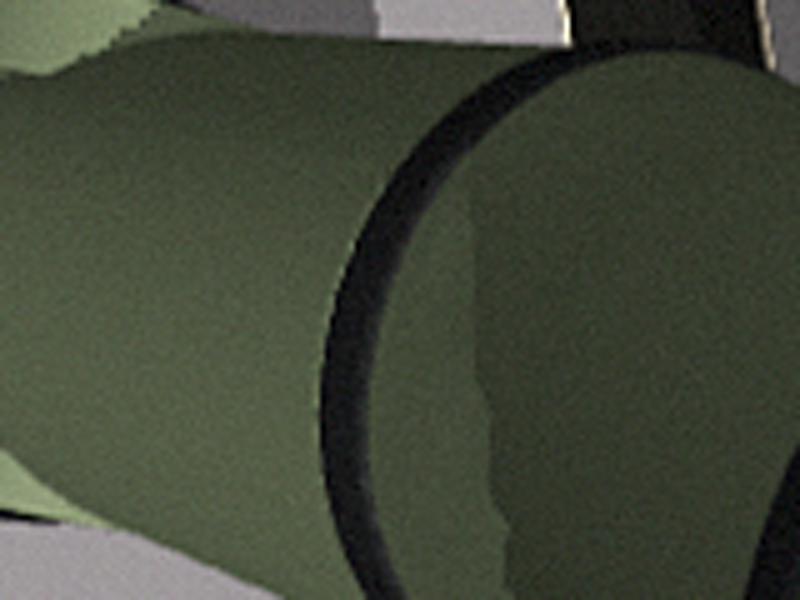

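Emit:
arm_command(commands=[{"dx":0,"dy":-0.37,"dz":0.48,"twist":0},{"dx":0,"dy":-0.37,"dz":0.48,"twist":0},{"dx":0,"dy":-0.37,"dz":0.48,"twist":0},{"dx":0,"dy":-0.37,"dz":0.48,"twist":0},{"dx":0,"dy":-0.37,"dz":0.48,"twist":0}])

```text
clock: 6.78
position: [0.4561, 0.4018, 0.0527]
tool_rot: [1.625, 1.564, 1.226]
force: [0.1, 1.0, 0.9]
grip_width: 0.0293
```

```bash
python3 -c "
from h import *
go(.456,.402,.0195,66.8)
print(st()[0]['qd'].round(3))"
```

```text
t=6.78 pos=[456.1 401.8  52.7] tilt=0.37 jaw=67.1 q7=-0.18 w=29.3 F=[0.1 1.  0.9]
 -> dx,dy,dz=[ 3.32 -0.01 -0.02] twist=0.006  (other -3.136)
[-0.003  0.003  0.     0.002  0.001 -0.    -0.   ]
```

Settled above the tray. Lowering.

Emit:
arm_command(commands=[{"dx":1,"dy":0,"dz":0,"twist":0},{"dx":2,"dy":0,"dz":0,"twist":0},{"dx":2.7,"dy":0,"dz":0,"twist":0},{"dx":3.1,"dy":0,"dz":0,"twist":0},{"dx":3.3,"dy":0,"dz":0,"twist":0},{"dx":3.3,"dy":0,"dz":0,"twist":0},{"dx":3.3,"dy":0,"dz":0,"twist":0}])

```text
clock: 7.37
position: [0.4561, 0.4022, 0.0196]
tool_rot: [1.651, 1.564, 1.252]
force: [-0.2, 0.5, -0.3]
grip_width: 0.0295
```

```bash
python3 -c "
from h import *
go(.456,.402,.0192,66.8)"
```

```text
t=7.37 pos=[456.1 402.2  19.6] tilt=0.37 jaw=67.1 q7=-0.21 w=29.5 F=[-0.2  0.5 -0.3]
 -> dx,dy,dz=[ 0.04 -0.02 -0.  ] twist=0.006  (other -3.136)
```

Emit:
arm_command(commands=[{"dx":0.08,"dy":0,"dz":0,"twist":0},{"dx":0.08,"dy":0,"dz":0,"twist":0},{"dx":0.08,"dy":0,"dz":0,"twist":0}])

```text
clock: 7.62
position: [0.4562, 0.4022, 0.0189]
tool_rot: [1.628, 1.564, 1.23]
force: [0.3, -0.1, 0.2]
grip_width: 0.0293
```

Emit:
arm_command(commands=[{"dx":0,"dy":0,"dz":0,"twist":0},{"dx":0,"dy":0,"dz":0,"twist":0},{"dx":0,"dy":0,"dz":0,"twist":0},{"dx":0,"dy":0,"dz":0,"twist":0},{"dx":0,"dy":0,"dz":0,"twist":0},{"dx":-1,"dy":0,"dz":0,"twist":0},{"dx":-3,"dy":0,"dz":0,"twist":0},{"dx":-6,"dy":0,"dz":0,"twist":0},{"dx":-9,"dy":0,"dz":0,"twist":0},{"dx":-12,"dy":0,"dz":0,"twist":0}], grip=-1)

```text
clock: 8.45
position: [0.4556, 0.4014, 0.1409]
tool_rot: [1.676, 1.564, 1.277]
force: [0.2, 0.7, -0.1]
grip_width: 0.0854
```

```bash
python3 -c "
from h import *
go(.649,.0805,.15,66)"
```

```text
t=8.45 pos=[455.6 401.4 140.9] tilt=0.38 jaw=67.2 q7=-0.10 w=85.4 F=[ 0.2  0.7 -0.1]
 -> dx,dy,dz=[ -1.08 -22.06  30.28] twist=0.020  (other -3.121)
```

Emit:
arm_command(commands=[{"dx":-1,"dy":-2,"dz":2.7,"twist":0},{"dx":-1,"dy":-4,"dz":5.5,"twist":0},{"dx":-1,"dy":-6.5,"dz":8.9,"twist":0},{"dx":-1,"dy":-9,"dz":12.3,"twist":0},{"dx":-1,"dy":-11.5,"dz":15.7,"twist":0},{"dx":-1,"dy":-14,"dz":19.2,"twist":0},{"dx":-1,"dy":-16.5,"dz":22.6,"twist":0},{"dx":-1,"dy":-19,"dz":26,"twist":0},{"dx":-1,"dy":-21,"dz":28.8,"twist":0},{"dx":-1,"dy":-22,"dz":30.2,"twist":0.02},{"dx":-1,"dy":-22,"dz":30.2,"twist":0.02},{"dx":-1,"dy":-22,"dz":30.2,"twist":0.02}])

```text
clock: 9.45
position: [0.6486, 0.0807, 0.1496]
tool_rot: [1.707, 1.564, 1.287]
force: [-0.6, 0.5, 0.5]
grip_width: 0.0856
```

```bash
python3 -c "
from h import *
crop('top',245,280,50,40,8,'t8.png')
crop('scene',303,190,60,45,6,'s8.png')
go(.649,.081,.0645,66)"
```

```text
t=9.55 pos=[648.   82.8 149.7] tilt=0.42 jaw=66.1 q7=0.52 w=85.5 F=[ 0.5  0.3 -0.6]
 -> dx,dy,dz=[ 8.52 -0.19  0.18] twist=0.002  (other -3.140)
```

View pics/t8.png

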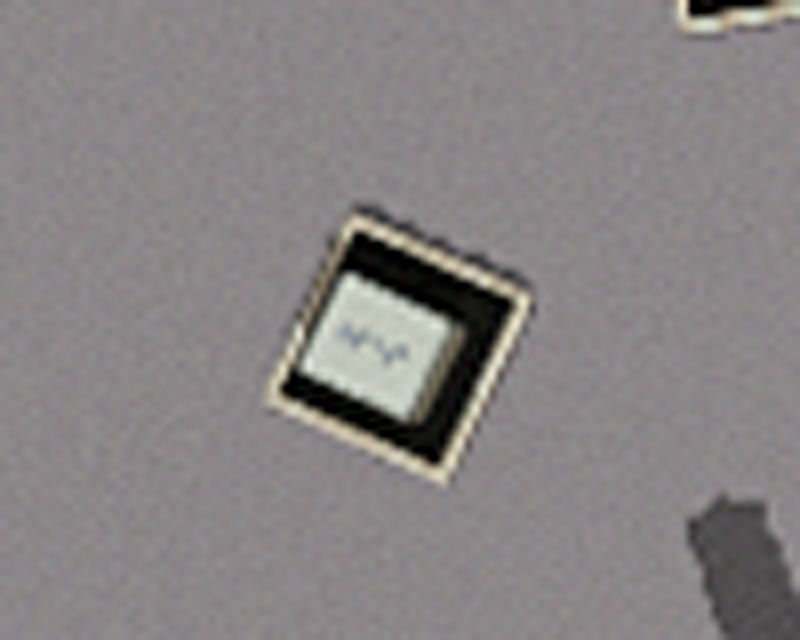

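View pics/s8.png

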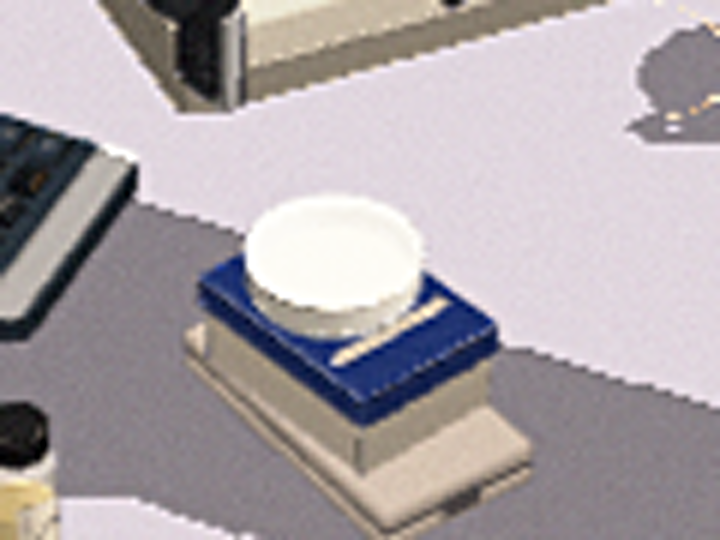

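Cover box sits upright inside the small tray, lid centre at crop (375,345). The dish is bare and level on the lid. Descending to the dish.

Emit:
arm_command(commands=[{"dx":2.5,"dy":-0.1,"dz":0.1,"twist":0},{"dx":5,"dy":-0.1,"dz":0.1,"twist":0},{"dx":7,"dy":-0.1,"dz":0.1,"twist":0},{"dx":8.2,"dy":-0.1,"dz":0.1,"twist":0},{"dx":8.6,"dy":-0.1,"dz":0.1,"twist":0},{"dx":8.6,"dy":-0.1,"dz":0.1,"twist":0},{"dx":8.6,"dy":-0.1,"dz":0.1,"twist":0},{"dx":8.6,"dy":-0.1,"dz":0.1,"twist":0}])

```text
clock: 10.22
position: [0.6493, 0.0824, 0.0651]
tool_rot: [1.539, 1.563, 1.123]
force: [-0.0, 0.1, 0.6]
grip_width: 0.0853
```

```bash
python3 -c "
from h import *
crop('scene',303,190,60,45,6,'s9.png')
p=ray('top',[(195+375/8,240+345/8)],.024);print(p)
go(.649,.081,.063,66)"
```

```text
[[0.45400831 0.40116052]]
t=10.27 pos=[649.3  82.3  65. ] tilt=0.47 jaw=66.1 q7=0.47 w=85.3 F=[-0.2 -0.2  0.2]
 -> dx,dy,dz=[ 0.2  -0.13  0.03] twist=0.002  (other -3.140)
```

View pics/s9.png

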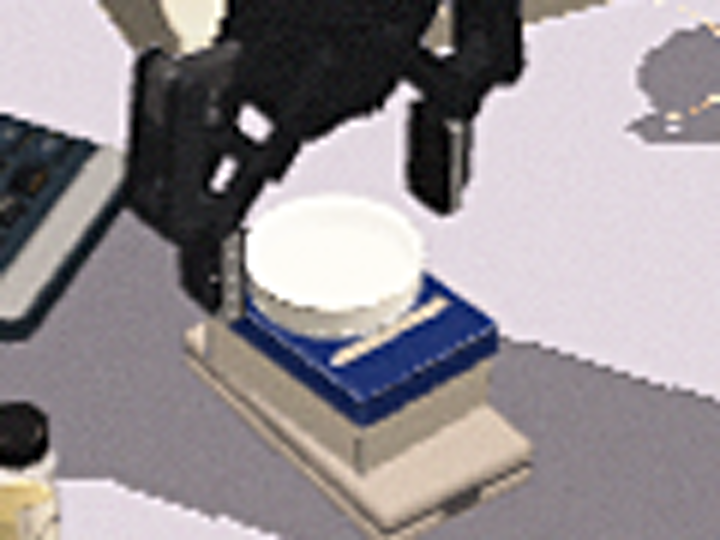

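Cover box measures (0.454, 0.401), 2 mm from its tray centre. Now closing on the dish.

Emit:
arm_command(commands=[{"dx":0.2,"dy":0,"dz":0,"twist":0},{"dx":0.2,"dy":0,"dz":0,"twist":0},{"dx":0.2,"dy":0,"dz":0,"twist":0},{"dx":0.2,"dy":0,"dz":0,"twist":0},{"dx":0.2,"dy":0,"dz":0,"twist":0},{"dx":0.2,"dy":0,"dz":0,"twist":0}], grip=1, squeeze=20)

```text
clock: 10.77
position: [0.6495, 0.0823, 0.0636]
tool_rot: [1.467, 1.562, 1.05]
force: [-1.6, -0.7, 6.1]
grip_width: 0.0588
```

```bash
python3 -c "
from h import *
crop('scene',303,190,60,45,6,'s10.png')
go(.437,-.0137,.13,66)"
```

```text
t=10.82 pos=[649.5  82.3  63.6] tilt=0.48 jaw=66.1 q7=0.46 w=59.3 F=[-2.2 -0.6  6. ]
 -> dx,dy,dz=[ -6.8  -17.33 -15.53] twist=0.002  (other -3.140)
```

View pics/s10.png

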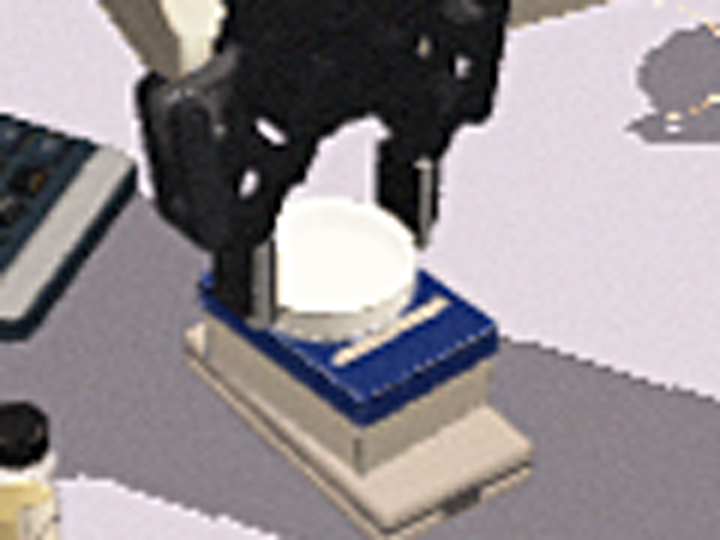

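```bash
python3 -c "
from h import *
a=np.radians(66)
j=np.array([np.cos(a),np.sin(a)]);n=np.array([-j[1],j[0]])
for e in(11,-11):
  for z in (.055,.06,.065):
    p=np.array([.6495,.0823])+.030*j+e/1e3*n
    u=proj('scene',[*p,z])[0]; print(e,z,((u-[243,145])*6).round(0))"
```

```text
11 0.055 [279. 337.]
11 0.06 [279. 325.]
11 0.065 [278. 314.]
-11 0.055 [238. 304.]
-11 0.06 [238. 292.]
-11 0.065 [238. 281.]
```

Dish held, tips about 7 mm above its underside. Lifting straight up and carrying it level.

Emit:
arm_command(commands=[{"dx":-0.7,"dy":0,"dz":0,"twist":0},{"dx":-2,"dy":0,"dz":0,"twist":0},{"dx":-3.7,"dy":0,"dz":0,"twist":0},{"dx":-5.2,"dy":-0.8,"dz":-0.7,"twist":0},{"dx":-5.7,"dy":-2.6,"dz":-2.3,"twist":0},{"dx":-5.7,"dy":-4.9,"dz":-4.4,"twist":0},{"dx":-5.7,"dy":-7.2,"dz":-6.5,"twist":0},{"dx":-5.7,"dy":-9.5,"dz":-8.5,"twist":0},{"dx":-5.7,"dy":-11.8,"dz":-10.6,"twist":0},{"dx":-5.7,"dy":-14,"dz":-12.5,"twist":0},{"dx":-5.7,"dy":-15.8,"dz":-14.2,"twist":0},{"dx":-5.7,"dy":-16.8,"dz":-15.1,"twist":0}])

```text
clock: 11.82
position: [0.4409, -0.012, 0.1199]
tool_rot: [1.354, 1.564, 0.937]
force: [0.3, -0.1, -0.2]
grip_width: 0.0589
```

Emit:
arm_command(commands=[{"dx":0,"dy":0,"dz":0,"twist":0},{"dx":0,"dy":0,"dz":0,"twist":0},{"dx":0,"dy":0,"dz":0,"twist":0}])

```text
clock: 12.07
position: [0.4421, -0.0116, 0.1207]
tool_rot: [1.168, 1.563, 0.75]
force: [-0.2, -0.4, -0.5]
grip_width: 0.0589
```

```bash
python3 -c "
from h import *
s=crop('scene',409,190,60,45,6,'s11.png')
go(.437,-.0137,.06,66)"
```

```text
t=12.12 pos=[442.1 -11.4 120.4] tilt=0.45 jaw=66.1 q7=0.51 w=59.2 F=[-0.4  0.6 -0.8]
 -> dx,dy,dz=[ 6.04 -0.46 -0.39] twist=0.001  (other -3.140)
```

View pics/s11.png

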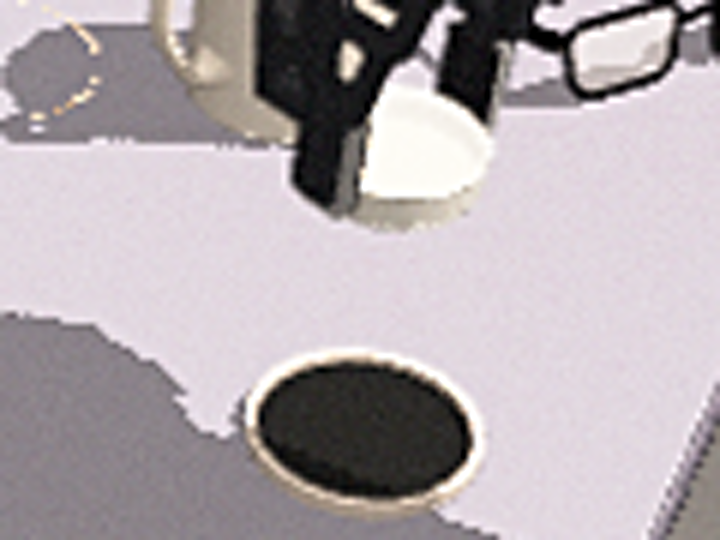

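```bash
python3 -c "
from h import *
print(ray('scene',[(349+365/6,145+428/6)],.003))"
```

```text
[[ 0.43582021 -0.01287168]]
```

Emit:
arm_command(commands=[{"dx":1,"dy":-0.45,"dz":-0.35,"twist":0},{"dx":3,"dy":-0.45,"dz":-0.35,"twist":0},{"dx":5,"dy":-0.45,"dz":-0.35,"twist":0},{"dx":7,"dy":-0.45,"dz":-0.35,"twist":0},{"dx":8,"dy":-0.45,"dz":-0.35,"twist":0},{"dx":8,"dy":-0.45,"dz":-0.35,"twist":0},{"dx":8,"dy":-0.45,"dz":-0.35,"twist":0},{"dx":8,"dy":-0.45,"dz":-0.35,"twist":0}])

```text
clock: 12.78
position: [0.4382, -0.0133, 0.041]
tool_rot: [1.17, 1.562, 0.753]
force: [-0.6, -1.1, -0.2]
grip_width: 0.059
```

```bash
python3 -c "
from h import *
go(.437,-.0135,.0128,66)"
```

```text
t=12.78 pos=[438.2 -13.3  41. ] tilt=0.49 jaw=66.1 q7=0.33 w=59.0 F=[-0.6 -1.1 -0.2]
 -> dx,dy,dz=[ 2.82 -0.09 -0.11] twist=0.002  (other -3.140)
```

Both views agree on the tray centre to about 1 mm. Lowering and releasing.

Emit:
arm_command(commands=[{"dx":0.8,"dy":-0.1,"dz":-0.1,"twist":0},{"dx":1.6,"dy":-0.1,"dz":-0.1,"twist":0},{"dx":2.3,"dy":-0.1,"dz":-0.1,"twist":0},{"dx":2.7,"dy":-0.1,"dz":-0.1,"twist":0},{"dx":2.8,"dy":-0.1,"dz":-0.1,"twist":0},{"dx":2.8,"dy":-0.1,"dz":-0.1,"twist":0},{"dx":2.8,"dy":-0.1,"dz":-0.1,"twist":0}])

```text
clock: 13.37
position: [0.4371, -0.0135, 0.013]
tool_rot: [1.178, 1.562, 0.762]
force: [-0.7, 0.3, 0.1]
grip_width: 0.0591
```

```bash
python3 -c "
from h import *
go(.437,-.0135,.0128,66)"
```

```text
t=13.37 pos=[437.1 -13.5  13. ] tilt=0.48 jaw=66.1 q7=0.26 w=59.1 F=[-0.7  0.3  0.1]
 -> dx,dy,dz=[ 0.02 -0.   -0.01] twist=0.002  (other -3.139)
```

Emit:
arm_command(commands=[{"dx":0.05,"dy":0,"dz":0,"twist":0},{"dx":0.05,"dy":0,"dz":0,"twist":0},{"dx":0.05,"dy":0,"dz":0,"twist":0},{"dx":0,"dy":0,"dz":0,"twist":0},{"dx":0,"dy":0,"dz":0,"twist":0},{"dx":-1,"dy":0,"dz":0,"twist":0},{"dx":-3,"dy":0,"dz":0,"twist":0},{"dx":-6,"dy":0,"dz":0,"twist":0},{"dx":-9,"dy":0,"dz":0,"twist":0},{"dx":-12,"dy":0,"dz":0,"twist":0},{"dx":-12,"dy":0,"dz":0,"twist":0}], grip=-1)

```text
clock: 14.28
position: [0.4381, -0.0142, 0.1372]
tool_rot: [0.841, 1.558, 0.424]
force: [2.4, -0.8, 1.5]
grip_width: 0.0852
```

```bash
python3 -c "
from h import *
crop('scene',409,190,60,45,6,'s12.png')
go(.640,.083,.13,66.5)"
```

```text
t=14.33 pos=[437.5 -14.6 135.1] tilt=0.66 jaw=66.1 q7=0.54 w=85.4 F=[ 0.4 -0.4 -0.1]
 -> dx,dy,dz=[ 0.77 17.13 14.54] twist=-0.008  (other 3.134)
```

View pics/s12.png

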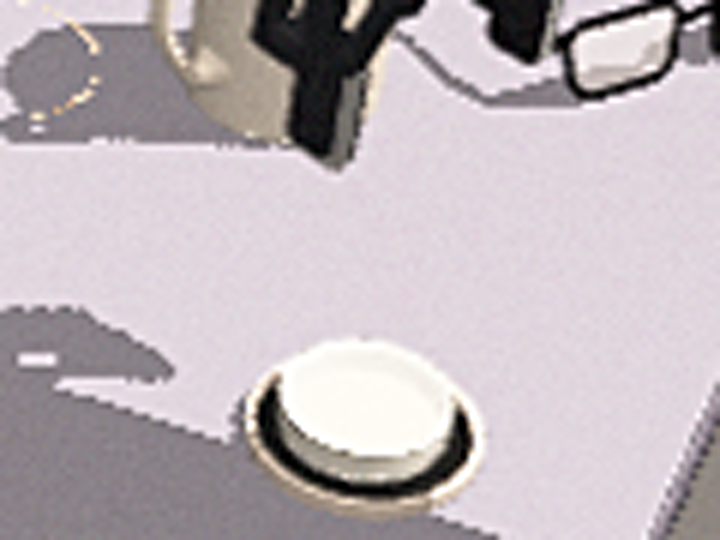

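The dish lies flat inside the round tray, centre at crop (367,400), with a dark ring all round. Now measuring the bare carton.

```bash
python3 - <<'E'
from h import *
for n,roi in (('top',(370,240,140,250)),('scene',(265,340,170,240))):
    f=imaging.grab_frame(n); cv2.imwrite(f'pics/{n}13.png',f[:,:,::-1])
    u0,u1,v0,v1=roi; a=f[v0:v1,u0:u1].astype(int) if n=='scene' else f[140:250,370:440].astype(int)
    o=(u0,v0) if n=='scene' else (370,140)
    m=((a[:,:,2]-a[:,:,0]>50)).astype(np.uint8)
    m=cv2.morphologyEx(m,cv2.MORPH_CLOSE,np.ones((5,5)))
    c=max(cv2.findContours(m,cv2.RETR_EXTERNAL,cv2.CHAIN_APPROX_NONE)[0],key=cv2.contourArea)[:,0]+np.array(o)
    for z in (.054,.047): print(n,z,m.sum(),rect(ray(n,c,z)))
    cv2.imwrite(f'pics/c{n}13.png',cv2.resize(f[o[1]:o[1]+110,o[0]:o[0]+75,::-1],None,fx=5,fy=5,interpolation=2))
E
```

```text
top 0.054 714 (array([641.5,  83.1]), array([57.2, 82.5]), 68.4)
top 0.047 714 (array([643.4,  82.2]), array([57.7, 83.2]), 68.4)
scene 0.054 842 (array([639.4,  89.7]), array([67.1, 92.9]), 68.3)
scene 0.047 842 (array([643.2,  82.2]), array([67.7, 93.8]), 68.3)
```

View pics/ctop13.png

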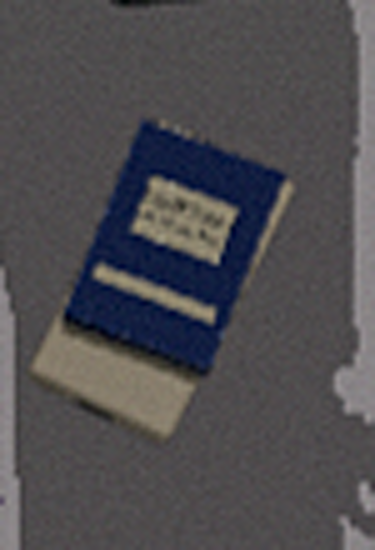

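View pics/cscene13.png

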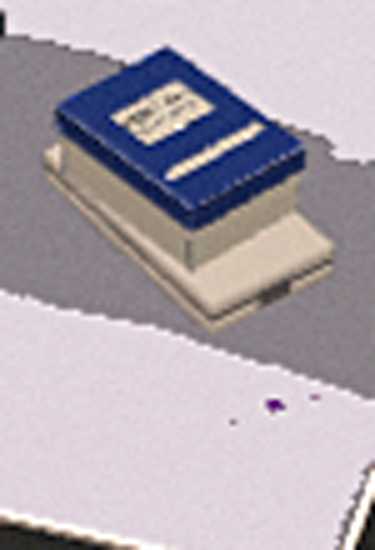

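Carton: centre (0.641, 0.083), jaw direction 68.4°, and the lid size reads close to 62 × 86.

```bash
python3 -c "
from h import *
go(.641,.083,.12,68.4)"
```

```text
t=14.43 pos=[436.3 -14.6 132.9] tilt=0.49 jaw=66.1 q7=0.54 w=85.7 F=[-1.   0.1 -0.9]
 -> dx,dy,dz=[ 1.47 17.22 14.75] twist=-0.040  (other 3.101)
```

Emit:
arm_command(commands=[{"dx":0,"dy":2,"dz":1.7,"twist":0},{"dx":0,"dy":4.5,"dz":3.8,"twist":0},{"dx":0,"dy":7,"dz":6,"twist":0},{"dx":0,"dy":9.5,"dz":8.1,"twist":0},{"dx":0,"dy":12,"dz":10.3,"twist":-0.02},{"dx":0.5,"dy":14.5,"dz":12.4,"twist":-0.04},{"dx":1,"dy":16.5,"dz":14.1,"twist":-0.04},{"dx":1.5,"dy":17.2,"dz":14.7,"twist":-0.04},{"dx":1.5,"dy":17.2,"dz":14.7,"twist":-0.04},{"dx":1.5,"dy":17.2,"dz":14.7,"twist":-0.04},{"dx":1.5,"dy":17.2,"dz":14.7,"twist":-0.04}])

```text
clock: 15.35
position: [0.6394, 0.0825, 0.1191]
tool_rot: [1.116, 1.564, 0.738]
force: [0.9, 0.3, 0.1]
grip_width: 0.0853
```

```bash
python3 -c "
from h import *
go(.641,.083,.030,68.4)"
```

```text
t=15.35 pos=[639.4  82.5 119.1] tilt=0.40 jaw=68.4 q7=0.52 w=85.3 F=[0.9 0.3 0.1]
 -> dx,dy,dz=[8.91 0.05 0.11] twist=-0.000  (other 3.141)
```

Emit:
arm_command(commands=[{"dx":1.5,"dy":0.05,"dz":0.1,"twist":0},{"dx":3.5,"dy":0.05,"dz":0.1,"twist":0},{"dx":5.5,"dy":0.05,"dz":0.1,"twist":0},{"dx":7.3,"dy":0.05,"dz":0.1,"twist":0},{"dx":8.4,"dy":0.05,"dz":0.1,"twist":0},{"dx":8.9,"dy":0.05,"dz":0.1,"twist":0},{"dx":8.9,"dy":0.05,"dz":0.1,"twist":0},{"dx":8.9,"dy":0.05,"dz":0.1,"twist":0}])

```text
clock: 16.02
position: [0.6411, 0.083, 0.0307]
tool_rot: [1.08, 1.563, 0.703]
force: [0.7, 0.2, -0.0]
grip_width: 0.0853
```

```bash
python3 -c "
from h import *
crop('scene',303,190,60,45,6,'s14.png')
go(.641,.083,.030,68.4)"
```

```text
t=16.07 pos=[641.4  83.   31.1] tilt=0.45 jaw=68.4 q7=0.45 w=85.5 F=[-0.  -0.5  1.3]
 -> dx,dy,dz=[ 0.11 -0.02 -0.03] twist=-0.001  (other 3.141)
```

View pics/s14.png

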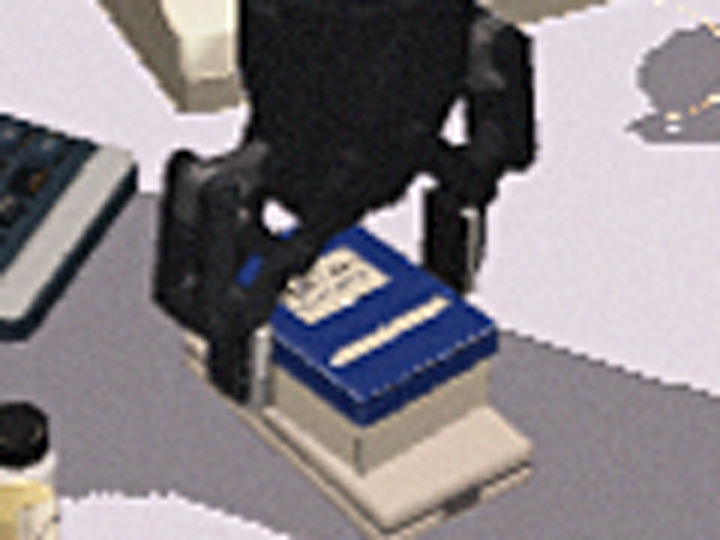

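Fingers straddle the lid on both sides, at crop (250,390) and (465,280). Closing.

Emit:
arm_command(commands=[{"dx":0,"dy":0,"dz":0,"twist":0},{"dx":0,"dy":0,"dz":0,"twist":0},{"dx":0,"dy":0,"dz":0,"twist":0},{"dx":0,"dy":0,"dz":0,"twist":0},{"dx":0,"dy":0,"dz":0,"twist":0},{"dx":0,"dy":0,"dz":0,"twist":0}], grip=1, squeeze=35)

```text
clock: 16.57
position: [0.6419, 0.083, 0.0321]
tool_rot: [0.938, 1.562, 0.56]
force: [-1.9, -0.9, 9.8]
grip_width: 0.0613
```

```bash
python3 -c "
from h import *
crop('scene',303,190,60,45,6,'s15.png')
go(.597,.3004,.12,100.1)"
```

```text
t=16.62 pos=[641.9  83.1  32.2] tilt=0.51 jaw=68.4 q7=0.46 w=61.7 F=[-2.3 -1.3  9.4]
 -> dx,dy,dz=[ -8.71  18.61 -12.14] twist=-0.554  (other 2.588)
```

View pics/s15.png

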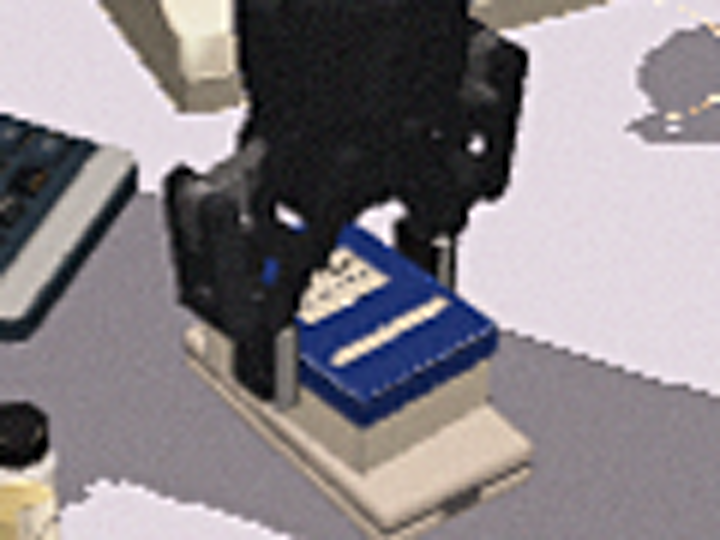

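Emit:
arm_command(commands=[{"dx":-1,"dy":0,"dz":0,"twist":0},{"dx":-3,"dy":0,"dz":0,"twist":0},{"dx":-6,"dy":0,"dz":0,"twist":0},{"dx":-8.5,"dy":1.5,"dz":-1,"twist":-0.03},{"dx":-8.8,"dy":4,"dz":-2.6,"twist":-0.11},{"dx":-8.8,"dy":6.5,"dz":-4.2,"twist":-0.2},{"dx":-8.8,"dy":9,"dz":-5.9,"twist":-0.29},{"dx":-8.8,"dy":11.5,"dz":-7.5,"twist":-0.38},{"dx":-8.8,"dy":14,"dz":-9.1,"twist":-0.46},{"dx":-8.8,"dy":16.5,"dz":-10.8,"twist":-0.52},{"dx":-8.8,"dy":18.2,"dz":-11.9,"twist":-0.554},{"dx":-8.8,"dy":18.6,"dz":-12.1,"twist":-0.554}])

```text
clock: 17.62
position: [0.5954, 0.3047, 0.122]
tool_rot: [0.602, 1.56, 0.785]
force: [0.3, 0.0, -0.5]
grip_width: 0.0613
```

Emit:
arm_command(commands=[{"dx":0,"dy":0,"dz":0,"twist":0},{"dx":0,"dy":0,"dz":0,"twist":0},{"dx":0,"dy":0,"dz":0,"twist":0}])

```text
clock: 17.87
position: [0.5959, 0.3037, 0.1223]
tool_rot: [0.53, 1.56, 0.711]
force: [-0.9, 0.0, -2.1]
grip_width: 0.0611
```

```bash
python3 - <<'E'
from h import *
f=crop('scene',270,260,90,65,5,'s16.png')
g=imaging.grab_frame('top'); crop('top',300,230,80,60,5,'t16.png',g)
s,_,_=st()
m=cv2.inRange(f,(0,0,0),(70,70,70)); 
go(.597,.3004,.0172,100.1)
E
```

```text
t=17.97 pos=[596.  303.4 122.1] tilt=0.58 jaw=100.4 q7=0.69 w=61.2 F=[ 0.2  1.2 -2.5]
 -> dx,dy,dz=[10.49 -0.36 -0.05] twist=0.005  (other -3.137)
```

View pics/s16.png

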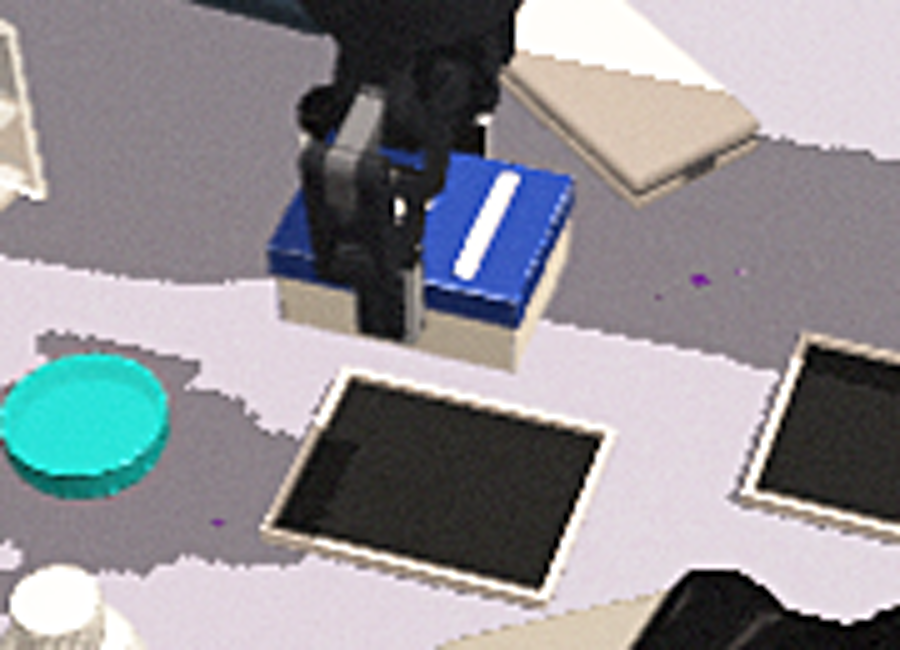

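View pics/t16.png

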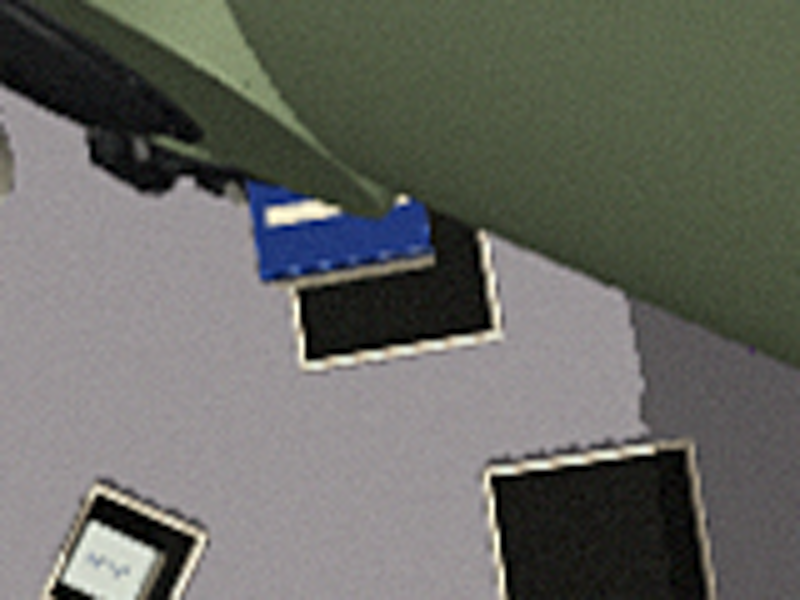

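```bash
python3 - <<'E'
from h import *
C=lambda L:np.array(L)/5+[180,195]
P=ray('scene',C([(345,376),(612,435),(545,600),(265,530)]),.007);print(P.mean(0),P)
Q=ray('scene',C([(268,250),(522,305),(578,180)]),.144);print((Q[0]+Q[2])/2,np.linalg.norm(np.diff(Q,axis=0),axis=1))
E
```

```text
[0.59440917 0.30416793] [[0.6521804  0.27501766]
 [0.5502159  0.25551209]
 [0.53614611 0.33426719]
 [0.63909429 0.35187478]]
[0.59340231 0.30680037] [0.08560328 0.06026173]
```

Cameras agree once their common offset is removed: target TCP (0.597, 0.3005). Lowering.

Emit:
arm_command(commands=[{"dx":1.5,"dy":-0.3,"dz":0,"twist":0},{"dx":3.5,"dy":-0.3,"dz":0,"twist":0},{"dx":5.5,"dy":-0.3,"dz":0,"twist":0},{"dx":7.5,"dy":-0.3,"dz":0,"twist":0},{"dx":8.5,"dy":-0.3,"dz":0,"twist":0},{"dx":8.5,"dy":-0.3,"dz":0,"twist":0},{"dx":8.5,"dy":-0.3,"dz":0,"twist":0},{"dx":8.5,"dy":-0.3,"dz":0,"twist":0}])

```text
clock: 18.63
position: [0.5977, 0.3012, 0.0381]
tool_rot: [0.523, 1.559, 0.703]
force: [0.5, 1.1, -0.8]
grip_width: 0.061
```

```bash
python3 - <<'E'
from h import *
go(.597,.3004,.0175,100.1)
E
```

```text
t=18.63 pos=[597.7 301.2  38.1] tilt=0.65 jaw=100.4 q7=0.63 w=61.0 F=[ 0.5  1.1 -0.8]
 -> dx,dy,dz=[ 2.06 -0.08 -0.1 ] twist=0.005  (other -3.137)
```

Emit:
arm_command(commands=[{"dx":0.7,"dy":-0.05,"dz":0,"twist":0},{"dx":1.3,"dy":-0.05,"dz":0,"twist":0},{"dx":1.8,"dy":-0.05,"dz":0,"twist":0},{"dx":2,"dy":-0.05,"dz":0,"twist":0},{"dx":2.05,"dy":-0.05,"dz":0,"twist":0},{"dx":2.05,"dy":-0.05,"dz":0,"twist":0}])

```text
clock: 19.13
position: [0.5979, 0.3008, 0.0175]
tool_rot: [0.524, 1.56, 0.705]
force: [0.4, -0.1, -0.9]
grip_width: 0.0612
```

```bash
python3 - <<'E'
from h import *
go(.597,.3004,.0172,100.1)
crop('scene',270,260,90,65,5,'s17.png')
E
```

```text
t=19.13 pos=[597.9 300.8  17.5] tilt=0.64 jaw=100.4 q7=0.62 w=61.2 F=[ 0.4 -0.1 -0.9]
 -> dx,dy,dz=[ 0.03 -0.02 -0.1 ] twist=0.005  (other -3.137)
```

View pics/s17.png

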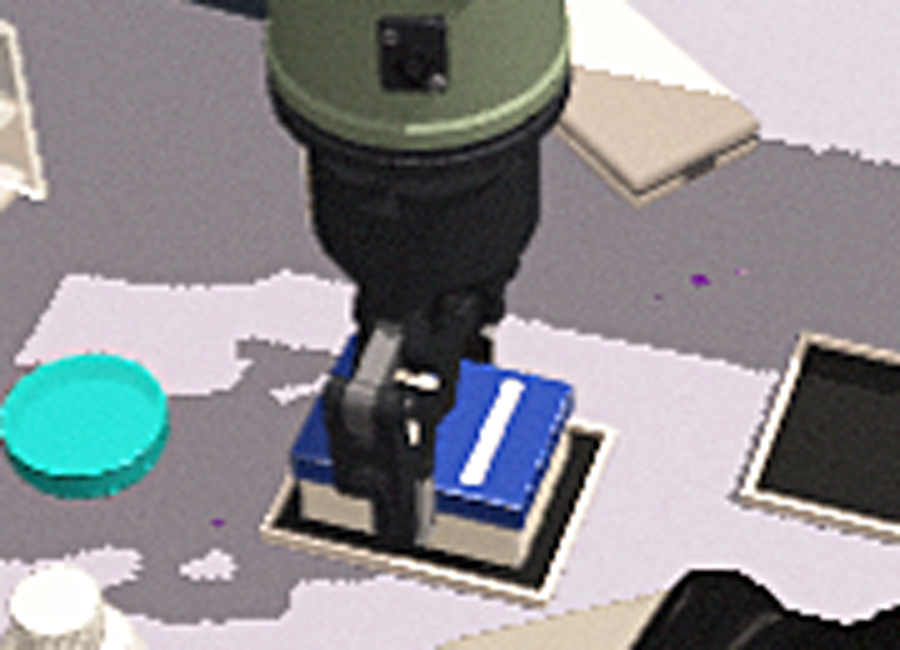

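The carton is inside the rim on all sides. Releasing.

Emit:
arm_command(commands=[{"dx":0.08,"dy":0,"dz":0,"twist":0},{"dx":0.08,"dy":0,"dz":0,"twist":0},{"dx":0.08,"dy":0,"dz":0,"twist":0}])

```text
clock: 19.43
position: [0.5981, 0.301, 0.0172]
tool_rot: [0.514, 1.559, 0.695]
force: [-2.2, -2.6, 5.6]
grip_width: 0.061
```

Emit:
arm_command(commands=[{"dx":0,"dy":0,"dz":0,"twist":0},{"dx":0,"dy":0,"dz":0,"twist":0},{"dx":0,"dy":0,"dz":0,"twist":0},{"dx":0,"dy":0,"dz":0,"twist":0},{"dx":0,"dy":0,"dz":0,"twist":0},{"dx":-1,"dy":0,"dz":0,"twist":0},{"dx":-3,"dy":0,"dz":0,"twist":0},{"dx":-6,"dy":0,"dz":0,"twist":0},{"dx":-9,"dy":0,"dz":0,"twist":0},{"dx":-11,"dy":0,"dz":0,"twist":0},{"dx":-11,"dy":0,"dz":0,"twist":0},{"dx":-11,"dy":0,"dz":0,"twist":0}], grip=-1)

```text
clock: 20.43
position: [0.5976, 0.3004, 0.129]
tool_rot: [0.457, 1.557, 0.638]
force: [0.6, 0.2, -0.4]
grip_width: 0.0853
```

```bash
python3 - <<'E'
from h import *
f=imaging.grab_frame('scene')
crop('scene',270,260,90,65,5,'s18.png',f)
crop('scene',315,215,50,40,8,'s18b.png',f)
go(.62,.09,.128,64)
E
```

```text
t=20.48 pos=[597.2 300.  127.7] tilt=0.70 jaw=100.4 q7=0.69 w=85.5 F=[-0.2 -1.6 -0.8]
 -> dx,dy,dz=[ -0.17 -21.07  -1.53] twist=0.635  (other -2.507)
```

View pics/s18.png

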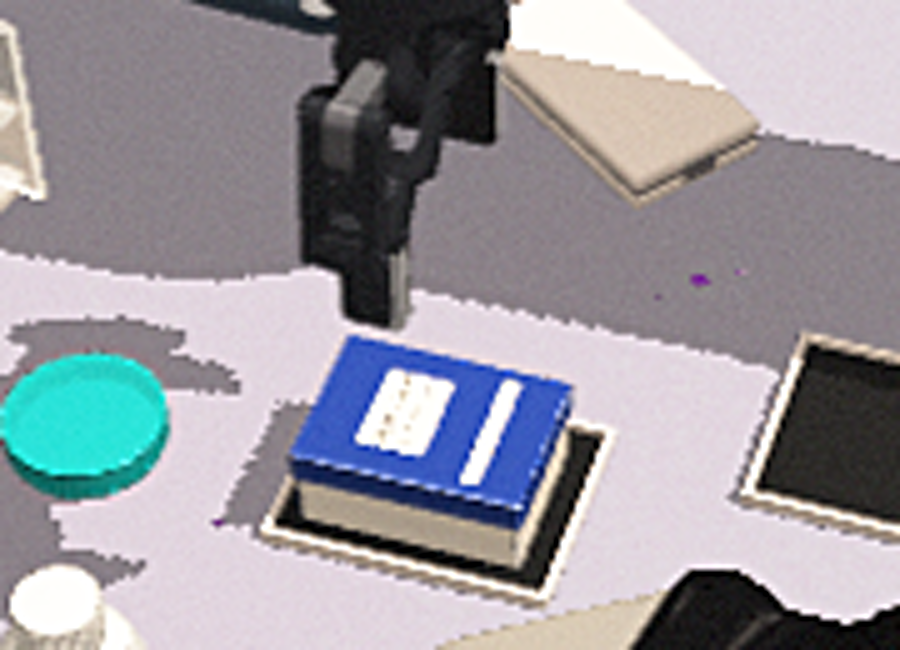

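View pics/s18b.png

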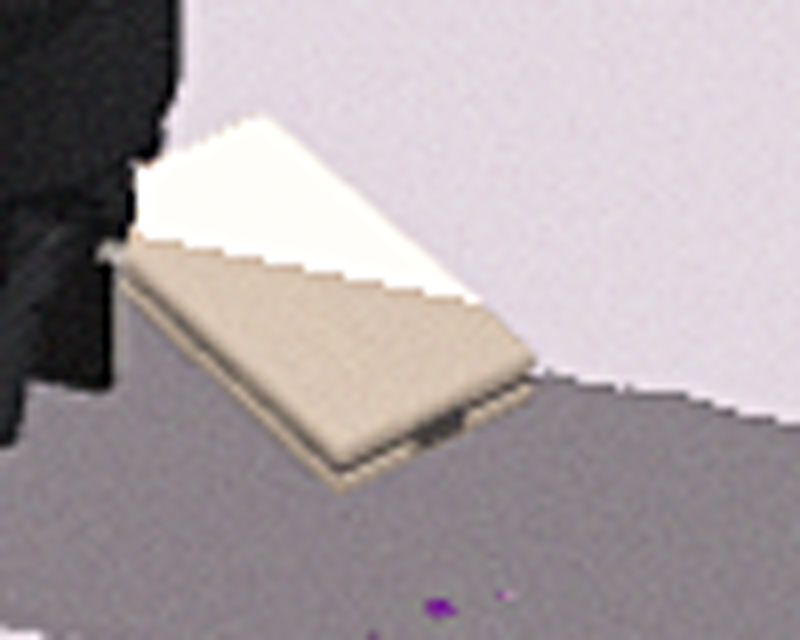

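The carton lies flat in the middle tray. Now measuring the case, in both views.

```bash
python3 - <<'E'
from h import *
f=imaging.grab_frame('top'); crop('top',370,220,100,75,8,'t19.png',f)
S=lambda L:(np.array(L)+.5)/8-.5+[265,175]
P=ray('scene',S([(262,112),(535,355),(335,465),(112,250)]),.018)
print(((P[0]+P[2])/2), P[1]-P[0],P[2]-P[1],np.degrees(np.arctan2(*(P[1]-P[2])[::-1])),np.degrees(np.arctan2(*(P[1]-P[0])[::-1])))
C=lambda L:np.array(L)/5+[180,195]
Q=ray('scene',C([(350,337),(575,385),(520,522),(290,470)]),.039);print('lid',Q.mean(0))
E
```

```text
[0.63744366 0.08798831] [-0.10610193  0.05446945] [0.02671303 0.05956266] -114.15557337770247 152.82543658773497
lid [0.59509058 0.30627173]
```

View pics/t19.png

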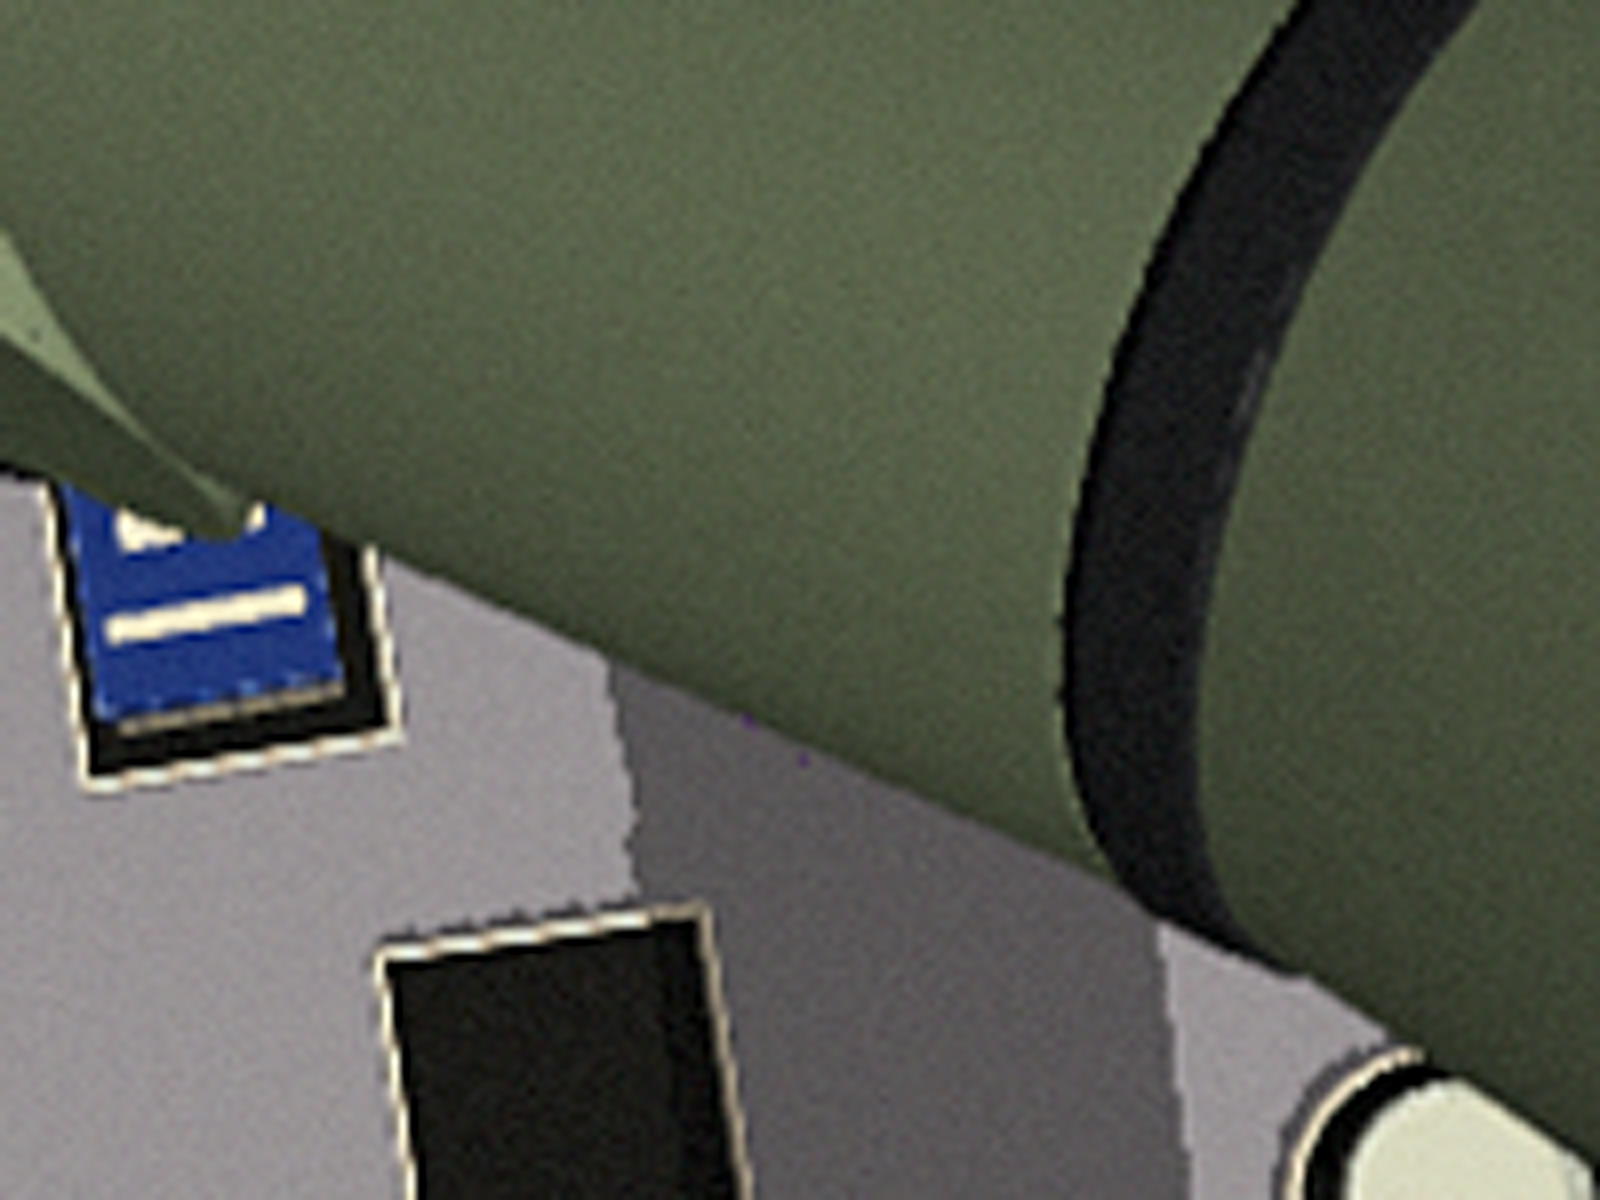

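```bash
python3 - <<'E'
from h import *
T=lambda L:(np.array(L)+.5)/9-.5+[363,155]
P=ray('top',T([(595,205),(362,657),(115,535)]),.016);print((P[0]+P[2])/2,P)
# case tray from scene0
s=cv2.imread('pics/scene0.png'); 
m=(s.max(2)<60).astype(np.uint8); n,l=cv2.connectedComponents(m); k=(l==l[287,370]).astype(np.uint8)
c=max(cv2.findContours(k,cv2.RETR_EXTERNAL,cv2.CHAIN_APPROX_NONE)[0],key=len)[:,0]; print(k.sum(),rect(ray('scene',c,.003)))
go(.6395,.0845,.1,63.3)
E
```

```text
[0.63671847 0.08300913] [[0.6754992  0.02868589]
 [0.57052743 0.08235415]
 [0.59793774 0.13733237]]
62998 (array([269.7,  78.6]), array([935.5, 470. ]), 89.5)
t=20.53 pos=[596.9 299.8 126.9] tilt=0.64 jaw=100.4 q7=0.69 w=85.4 F=[-0.3 -0.2 -0.1]
 -> dx,dy,dz=[  2.58 -21.96   0.29] twist=0.647  (other -2.495)
```

Emit:
arm_command(commands=[{"dx":0,"dy":-2,"dz":0,"twist":0.1},{"dx":0,"dy":-4.5,"dz":0,"twist":0.2},{"dx":0,"dy":-7.5,"dz":0.1,"twist":0.3},{"dx":0,"dy":-10.5,"dz":0.1,"twist":0.4},{"dx":0,"dy":-13.5,"dz":0.2,"twist":0.5},{"dx":0,"dy":-16.5,"dz":0.2,"twist":0.6},{"dx":0.5,"dy":-19.5,"dz":0.2,"twist":0.647},{"dx":1.5,"dy":-21.5,"dz":0.2,"twist":0.647},{"dx":2.5,"dy":-22,"dz":0.2,"twist":0.647},{"dx":2.5,"dy":-22,"dz":0.2,"twist":0.647},{"dx":2.5,"dy":-22,"dz":0.2,"twist":0.647}])

```text
clock: 21.45
position: [0.6379, 0.0849, 0.0999]
tool_rot: [1.317, 1.561, 0.851]
force: [0.4, 0.8, -0.2]
grip_width: 0.0852
```

```bash
python3 - <<'E'
from h import *
f=imaging.grab_frame('scene'); crop('scene',310,200,60,45,6,'s20.png',f)
go(.638,.084,.05,63.3)
E
```

```text
t=21.50 pos=[638.2  85.6 100.6] tilt=0.64 jaw=63.4 q7=0.42 w=85.0 F=[-0.7 -0.4 -0.5]
 -> dx,dy,dz=[ 5.06 -0.21  0.04] twist=0.002  (other -3.140)
```

View pics/s20.png

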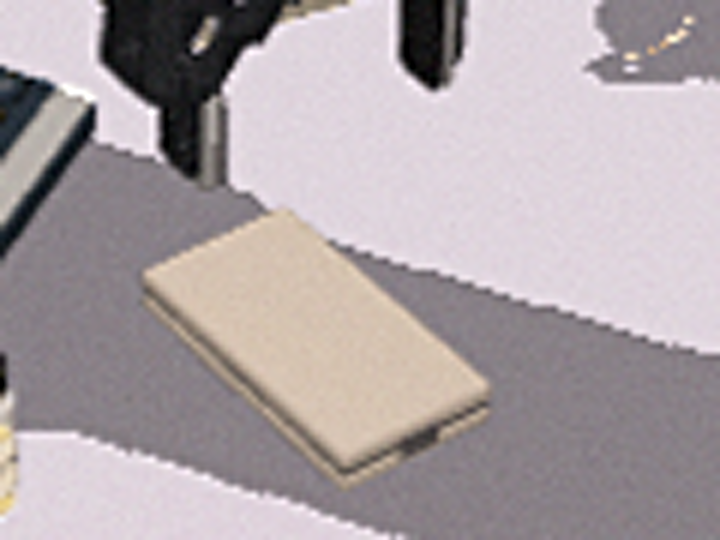

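```bash
python3 - <<'E'
from h import *
S=lambda L:(np.array(L)+.5)/6-.5+[250,155]
P=ray('scene',S([(283,207),(491,388),(343,468),(143,272)]),.0175)
e=np.diff(np.r_[P,P[:1]],axis=0);print(P.mean(0),np.linalg.norm(e,axis=1),np.degrees(np.arctan2(e[:,1],e[:,0])))
E
```

```text
[0.6376461  0.08736971] [0.11932813 0.0639981  0.12105162 0.06079938] [ 153.49554984   65.3628094   -28.00317904 -116.12444528]
```

Emit:
arm_command(commands=[{"dx":1.5,"dy":-0.2,"dz":0,"twist":0},{"dx":3.5,"dy":-0.2,"dz":0,"twist":0},{"dx":5.5,"dy":-0.2,"dz":0,"twist":0},{"dx":6.5,"dy":-0.2,"dz":0,"twist":0},{"dx":7,"dy":-0.2,"dz":0,"twist":0},{"dx":7,"dy":-0.2,"dz":0,"twist":0},{"dx":7,"dy":-0.2,"dz":0,"twist":0}])

```text
clock: 22.08
position: [0.6381, 0.085, 0.0313]
tool_rot: [1.255, 1.559, 0.791]
force: [-0.8, 0.8, -0.2]
grip_width: 0.0852
```

```bash
python3 - <<'E'
from h import *
f=imaging.grab_frame('scene'); crop('scene',310,200,60,45,6,'s21.png',f)
go(.638,.084,.009,63.3)
E
```

```text
t=22.13 pos=[638.3  84.9  31.6] tilt=0.70 jaw=63.4 q7=0.37 w=85.4 F=[ 0.1 -0.4 -0. ]
 -> dx,dy,dz=[ 2.26 -0.12  0.  ] twist=0.002  (other -3.140)
```

View pics/s21.png

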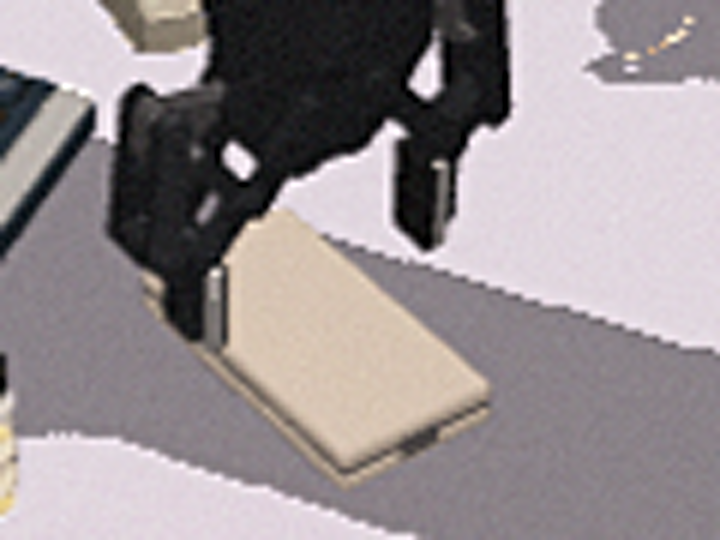

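The fingers flank the case and the size reads right (120 × 62). Final descent and close.

Emit:
arm_command(commands=[{"dx":0.7,"dy":-0.05,"dz":0,"twist":0},{"dx":1.4,"dy":-0.05,"dz":0,"twist":0},{"dx":2,"dy":-0.05,"dz":0,"twist":0},{"dx":2.2,"dy":-0.05,"dz":0,"twist":0},{"dx":2.3,"dy":-0.05,"dz":0,"twist":0},{"dx":2.3,"dy":-0.05,"dz":0,"twist":0}])

```text
clock: 22.63
position: [0.6382, 0.0847, 0.0083]
tool_rot: [1.246, 1.559, 0.782]
force: [-0.5, -0.3, 0.9]
grip_width: 0.0853
```

Emit:
arm_command(commands=[{"dx":0,"dy":0,"dz":0,"twist":0},{"dx":0,"dy":0,"dz":0,"twist":0},{"dx":0,"dy":0,"dz":0,"twist":0},{"dx":0,"dy":0,"dz":0,"twist":0},{"dx":0,"dy":0,"dz":0,"twist":0},{"dx":0,"dy":0,"dz":0,"twist":0}], grip=1, squeeze=45)

```text
clock: 23.13
position: [0.6383, 0.0847, 0.0087]
tool_rot: [1.218, 1.559, 0.754]
force: [-1.7, -1.2, 5.6]
grip_width: 0.0628
```

```bash
python3 - <<'E'
from h import *
f=imaging.grab_frame('scene'); crop('scene',310,200,60,45,6,'s22.png',f)
go(.434,.2033,.07,99.1)
E
```

```text
t=23.18 pos=[638.3  84.7   8.7] tilt=0.70 jaw=63.4 q7=0.36 w=62.5 F=[-1.3 -0.4  6.7]
 -> dx,dy,dz=[ -6.21   1.53 -23.55] twist=-0.623  (other 2.519)
```

View pics/s22.png

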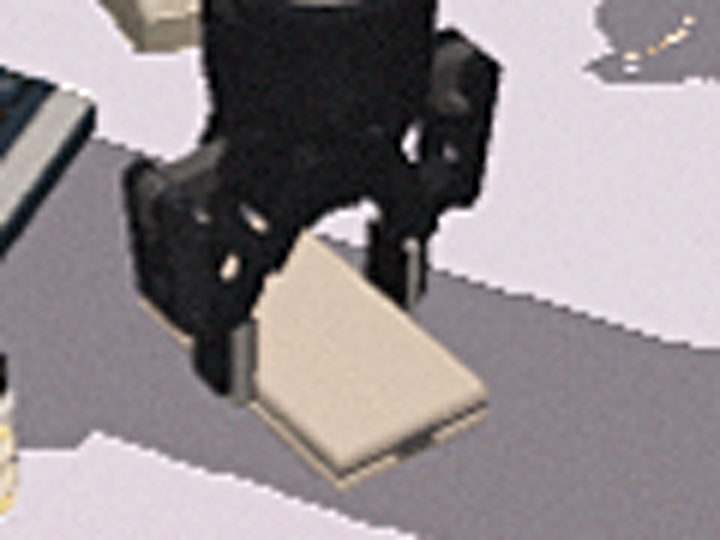

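Emit:
arm_command(commands=[{"dx":-1,"dy":0,"dz":0,"twist":0},{"dx":-3,"dy":0,"dz":0,"twist":0},{"dx":-6,"dy":0,"dz":0,"twist":0},{"dx":-8,"dy":0,"dz":-1.5,"twist":-0.03},{"dx":-8,"dy":0.2,"dz":-4.5,"twist":-0.12},{"dx":-8,"dy":0.4,"dz":-7.5,"twist":-0.21},{"dx":-8,"dy":0.7,"dz":-10.5,"twist":-0.3},{"dx":-8,"dy":0.9,"dz":-13.5,"twist":-0.39},{"dx":-8,"dy":1.1,"dz":-16.5,"twist":-0.48},{"dx":-8,"dy":1.3,"dz":-19.5,"twist":-0.56},{"dx":-8,"dy":1.4,"dz":-22,"twist":-0.61},{"dx":-8,"dy":1.5,"dz":-23.2,"twist":-0.62}])

```text
clock: 24.18
position: [0.4345, 0.2026, 0.0886]
tool_rot: [0.596, 1.559, 0.757]
force: [-0.2, 0.6, -1.4]
grip_width: 0.0629
```

Emit:
arm_command(commands=[{"dx":0,"dy":0,"dz":0,"twist":0},{"dx":0,"dy":0,"dz":0,"twist":0},{"dx":0,"dy":0,"dz":0,"twist":0}])

```text
clock: 24.43
position: [0.4356, 0.2021, 0.0889]
tool_rot: [0.538, 1.558, 0.698]
force: [0.1, -0.0, -0.9]
grip_width: 0.0629
```

```bash
python3 - <<'E'
from h import *
f=imaging.grab_frame('scene'); crop('scene',370,260,80,60,5,'s23.png',f)
go(.434,.2033,.012,99.1)
E
```

```text
t=24.48 pos=[435.6 202.   88.8] tilt=0.73 jaw=99.1 q7=0.48 w=62.7 F=[ 0.4 -0.9 -0.4]
 -> dx,dy,dz=[ 7.68  0.1  -0.22] twist=0.001  (other -3.141)
```

View pics/s23.png

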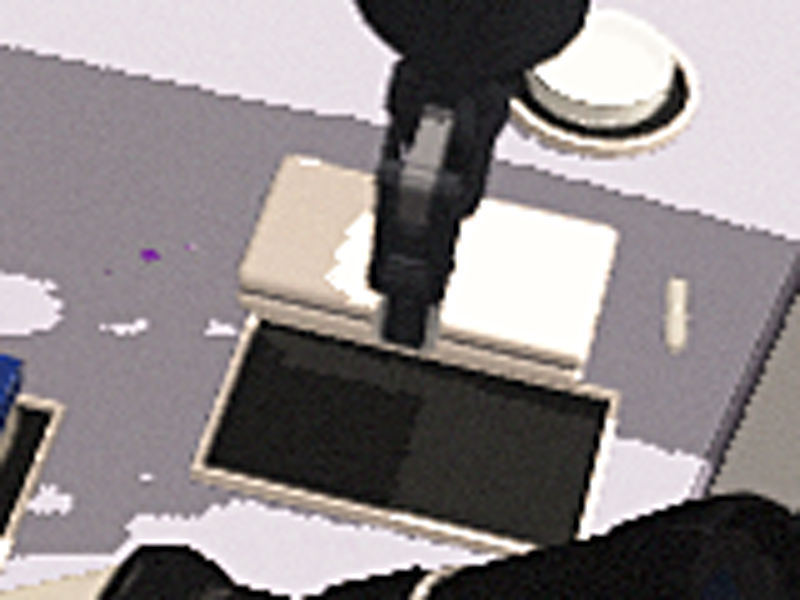

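```bash
python3 - <<'E'
from h import *
S=lambda L:(np.array(L)+.5)/5-.5+[290,200]
P=ray('scene',S([(288,157),(615,230),(583,360),(241,280)]),.098); e=np.diff(np.r_[P,P[:1]],axis=0)
print(P.mean(0),np.linalg.norm(e,axis=1),np.degrees(np.arctan2(e[:,1],e[:,0])))
Q=ray('scene',S([(195,470),(617,393)]),.007); print(Q.mean(0),np.linalg.norm(Q[1]-Q[0]))
E
```

```text
[0.43502356 0.20610129] [0.11725869 0.06426545 0.11754381 0.06413125] [-170.91505829   99.63225059    9.02054248  -80.62127625]
[0.43389899 0.20592682] 0.16242614166110517
```

Case and tray agree to about 1 mm and 0°. Lowering.

Emit:
arm_command(commands=[{"dx":1.5,"dy":0.05,"dz":-0.15,"twist":0},{"dx":3.5,"dy":0.05,"dz":-0.15,"twist":0},{"dx":5,"dy":0.05,"dz":-0.15,"twist":0},{"dx":6.2,"dy":0.05,"dz":-0.15,"twist":0},{"dx":6.8,"dy":0.05,"dz":-0.15,"twist":0},{"dx":6.8,"dy":0.05,"dz":-0.15,"twist":0},{"dx":6.8,"dy":0.05,"dz":-0.15,"twist":0},{"dx":6.8,"dy":0.05,"dz":-0.15,"twist":0}])

```text
clock: 25.15
position: [0.4352, 0.2028, 0.0214]
tool_rot: [0.534, 1.557, 0.693]
force: [0.0, -0.2, -2.2]
grip_width: 0.0625
```

```bash
python3 - <<'E'
from h import *
go(.4343,.2028,.012,99.1)
E
```

```text
t=25.15 pos=[435.2 202.8  21.4] tilt=0.77 jaw=99.1 q7=0.35 w=62.5 F=[ 0.  -0.2 -2.2]
 -> dx,dy,dz=[ 0.93  0.   -0.1 ] twist=0.000  (other -3.142)
```

Emit:
arm_command(commands=[{"dx":0.3,"dy":0,"dz":-0.05,"twist":0},{"dx":0.6,"dy":0,"dz":-0.05,"twist":0},{"dx":0.8,"dy":0,"dz":-0.05,"twist":0},{"dx":0.95,"dy":0,"dz":-0.05,"twist":0},{"dx":0.95,"dy":0,"dz":-0.05,"twist":0},{"dx":0.95,"dy":0,"dz":-0.05,"twist":0}])

```text
clock: 25.65
position: [0.4349, 0.2028, 0.0119]
tool_rot: [0.517, 1.557, 0.676]
force: [0.4, 0.2, 0.4]
grip_width: 0.0628
```

```bash
python3 - <<'E'
from h import *
f=imaging.grab_frame('scene'); crop('scene',370,260,80,60,5,'s24.png',f)
go(.4343,.2028,.012,99.1)
E
```

```text
t=25.70 pos=[434.9 202.8  11.9] tilt=0.77 jaw=99.1 q7=0.32 w=63.0 F=[ 1.2 -0.1  0.3]
 -> dx,dy,dz=[-0.01  0.01 -0.06] twist=0.000  (other -3.142)
```

View pics/s24.png

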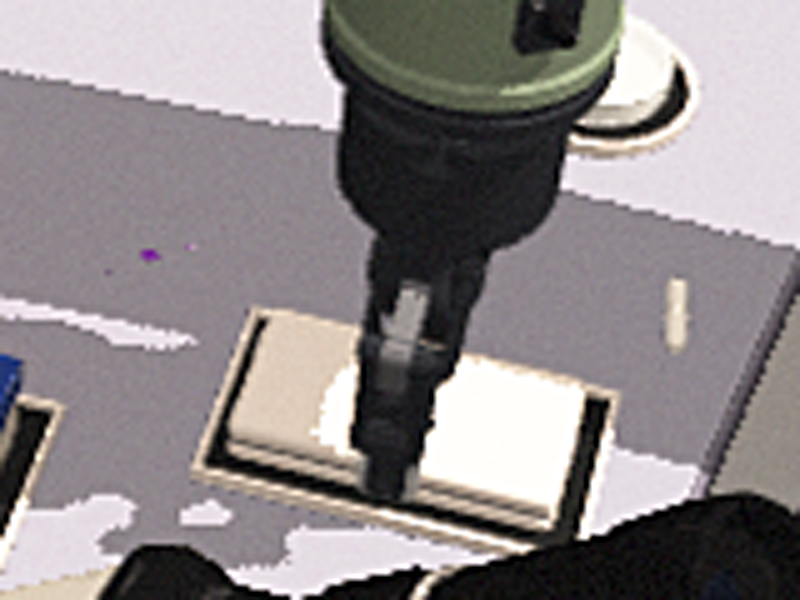

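The case is inside the rim all round. Releasing and backing off.

Emit:
arm_command(commands=[{"dx":0,"dy":0,"dz":0,"twist":0},{"dx":0,"dy":0,"dz":0,"twist":0},{"dx":0,"dy":0,"dz":0,"twist":0},{"dx":0,"dy":0,"dz":0,"twist":0},{"dx":0,"dy":0,"dz":0,"twist":0},{"dx":-1,"dy":0,"dz":0,"twist":0},{"dx":-3,"dy":0,"dz":0,"twist":0},{"dx":-6,"dy":0,"dz":0,"twist":0},{"dx":-9,"dy":0,"dz":0,"twist":0},{"dx":-12,"dy":0,"dz":0,"twist":0},{"dx":-15,"dy":0,"dz":0,"twist":0},{"dx":-18,"dy":0,"dz":0,"twist":0}], grip=-1)

```text
clock: 26.7
position: [0.4323, 0.2013, 0.194]
tool_rot: [0.541, 1.558, 0.701]
force: [-0.0, 0.0, 0.4]
grip_width: 0.0854
```

```bash
python3 - <<'E'
from h import *
go(.45,-.25,.25,60)
E
```

```text
t=26.70 pos=[432.3 201.3 194. ] tilt=0.76 jaw=99.2 q7=0.66 w=85.4 F=[-0.   0.   0.4]
 -> dx,dy,dz=[ -5.97 -44.8   -5.36] twist=0.683  (other -2.458)
```

Moving the arm aside for a clear final look.

Emit:
arm_command(commands=[{"dx":-1,"dy":-2,"dz":0,"twist":0},{"dx":-3,"dy":-5,"dz":0,"twist":0.05},{"dx":-5,"dy":-9,"dz":-1,"twist":0.1},{"dx":-6,"dy":-13,"dz":-1.5,"twist":0.15},{"dx":-6,"dy":-17,"dz":-2,"twist":0.2},{"dx":-6,"dy":-21,"dz":-2.5,"twist":0.25},{"dx":-6,"dy":-25,"dz":-3,"twist":0.3},{"dx":-6,"dy":-29,"dz":-3.5,"twist":0.35},{"dx":-6,"dy":-33,"dz":-4,"twist":0.4},{"dx":-6,"dy":-36,"dz":-4.5,"twist":0.45},{"dx":-6,"dy":-39,"dz":-5,"twist":0.5},{"dx":-6,"dy":-40,"dz":-5,"twist":0.5}])

```text
clock: 27.7
position: [0.4448, -0.2061, 0.2509]
tool_rot: [1.046, 1.558, 0.698]
force: [-0.3, -0.3, 0.5]
grip_width: 0.0853
```

```bash
python3 - <<'E'
from h import *
go(.45,-.2,.25)
f=imaging.grab_frame('scene'); cv2.imwrite('pics/s25.png',f[:,:,::-1])
g=imaging.grab_frame('top'); cv2.imwrite('pics/t25.png',g[:,:,::-1]); crop('top',350,240,130,100,3,'t25c.png',g)
d=g.max(2)
m=(d<60).astype(np.uint8); n,l=cv2.connectedComponents(m)
for nm,(u,v) in dict(vialcap=(290,326),oilcap=(347,157)).items():
    k=(l==l[v,u]); c=np.argwhere(k)[:,::-1]; print(nm,k.sum(),ray('top',c.mean(0),.06))
E
```

```text
t=27.70 pos=[ 444.8 -206.1  250.9] tilt=0.70 jaw=70.1 q7=1.21 w=85.3 F=[-0.3 -0.3  0.5]
 -> dx,dy,dz=[0.1  0.75 0.28]
vialcap 90 [[0.37422301 0.30007033]]
oilcap 100 [[0.70283079 0.19615658]]
```

View pics/t25c.png

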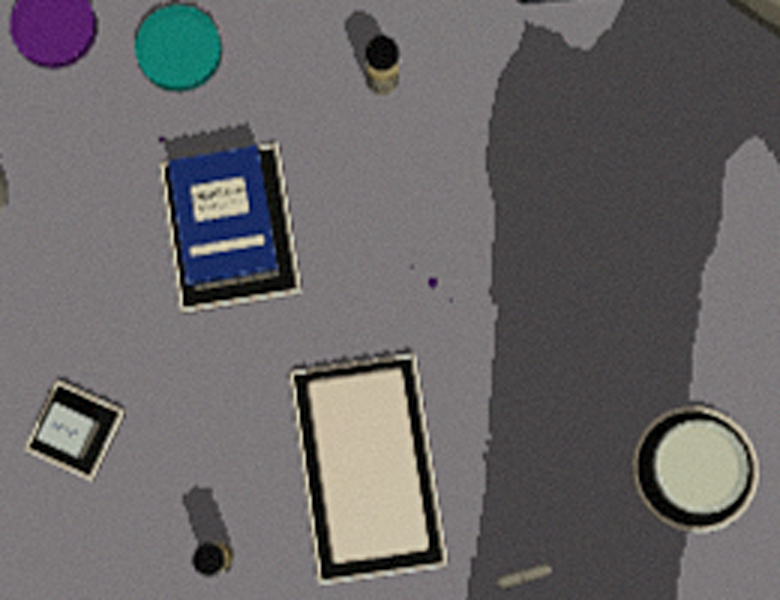

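View pics/s25.png

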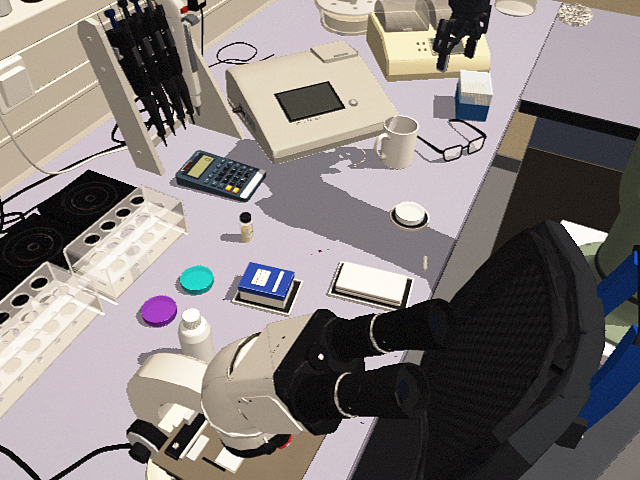

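```bash
python3 - <<'E'
from h import *
S=lambda L:np.array(L)/3+[220,140]
for n,L,z in (('carton',[(168,163),(256,147),(275,268),(187,282)],.039),('case',[(307,377),(402,362),(428,552),(334,564)],.021),('dish',[(698,466)],.019),('cover',[(66,430)],.024)):
    print(n,ray('top',S(L),z).mean(0))
E
```

```text
carton [0.59662024 0.30045387]
case [0.435539   0.20171555]
dish [ 0.43684523 -0.01229423]
cover [0.45360142 0.4008899 ]
```

All four are within about 3 mm of their tray centres, and the vial and bottle haven't moved. The arm is clear of everything, so I'm handing in.

```bash
python3 -c "
from workcell import order,sensors
print(order.job_done()); print(sensors.observe()['clock'])"
```

```text
the job is handed in; nothing more can be done
None
the job is handed in; nothing more can be done
```

I took the pile apart from the top down and put each thing in its own tray: cover box, dish, slide carton, then slide case. The job was handed in at about 28 s of the 120 s allowed, and handing in reports no verdict.

- **Positions:** in the last top view each thing lies inside its rim. The offsets from the tray centres are about 2.4 mm (cover box), 1.5 mm (dish), 0.4 mm (carton) and 2.4 mm (case), against 13 mm allowed.
- **Bystanders:** the vial and bottle caps measure within 0.3 mm of where they started.
- **Dish:** the tool stayed within about 0.7° of vertical while carrying it, and it looked level in every picture I took.
- **Arm:** the gripper is open and well clear, with no contact force.

Three things were less tidy:
- The two cameras disagreed by 2–4 mm throughout, so I aligned things within one view or allowed for that offset.
- My first grip on the cover box was too low, so I regripped it 5 mm higher before lifting.
- One move call was refused for leaving out the twist value, with no effect on the scene.

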